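# Make up a filing kit and a colour kit

### The job

Make up the two nail kits from the stock along the front of the table. The long tray with three wells is the filing kit: put the buffer block, the bit stand and the slim primer bottle in it; the short tray with two wells is the colour kit: put the polish bottle and the pigment jar in it. Each thing goes into the well cut to its shape and sits flat on the bottom of it, upright, with everything let go.

Things in the scene. Friction and masses are not known exactly. Their poses are not given: they have to be found in the camera images.
- filing_tray: long bamboo tray, fixed to the table, 134 (x) x 240 (y) x 10 mm, with three wells in a row along its y axis, each 6 mm deep, floor 4 mm above the table. Origin at the centre of its underside, z up. Well for the buffer block: centred at y = +75 mm, 110 (x) x 44 (y) mm. Well for the bit stand: at the centre (y = 0), 70 (x) x 46 (y) mm. Round well for the primer bottle: centred at y = -75 mm, 38 mm across. All wells at x = 0
- colour_tray: short bamboo tray, fixed to the table, 100 (x) x 180 (y) x 10 mm, with two wells in a row along its y axis, each 6 mm deep, floor 4 mm above the table. Origin at the centre of its underside, z up. Square well for the polish bottle: centred at y = +45 mm, 50 x 50 mm. Round well for the pigment jar: centred at y = -45 mm, 50 mm across. Both wells at x = 0
- buffer_mid (a point): plain block-shaped pale nail buffer, 26 (x) x 93 (y, its length) x 25 mm high, about 30 g; this point is its centre, 12.5 mm above its underside, axes as the block's, z up. Its length must lie along the tray's x axis to fit the well, either way round
- bits_mid (a point): bit stand: small solid block, 28 (x) x 52 (y, its length) mm and 20 mm high, with six file bits standing in its top, 40 mm high over all, 50 to 100 g; this point is 20 mm above its underside, on its upright axis (at the top face of the block), axes as the block's, z up; the bits cannot be gripped: take hold of the block. Its length must lie along the tray's x axis to fit the well, either way round
- primer_mid (a point): slim round white bottle with a ribbed white cap, 19 mm across, 66 mm high, standing, about 30 g; this point is its centre, 33 mm above its underside, z up
- polish_mid (a point): nail polish bottle, standing: rectangular bottle 27 (x) x 34 (y) mm, its shoulder 35 mm high, under a slim cap about 12 mm across, 82 mm high over all, 40 to 80 g; this point is half-way up, 41 mm above its underside, on its upright axis, z up. It fits its well at any turn
- pigment_mid (a point): small round low jar with a screw lid (lid 32 mm across from 13 to 23 mm up, narrower below), 23 mm high, standing, about 30 g; this point is its centre, 11.5 mm above its underside, z up
There are look-alikes about, which are no part of the job. What is shaped like the part that bears primer_mid but purple is not meant.

How it is judged:
By the outcome, as a careful person would: the job done as asked, in the order asked, and still so for the second after the job is handed in, with the robot touching nothing.
It also fails if it takes over 112 s, if anything falls off the work surface, if the arm or the gripper's body presses on something with over 40 N, if the wrist force passes 120 N, or if a joint passes its speed limit or range.

### The arm

A 7-joint arm with a two-finger parallel gripper is mounted at the origin on a cart in front of the work surface, level with it; the furniture and walls round the work are solid. World frame = base frame: x ahead of the robot, y to its left, z up, the work surface at z = 0. Lengths are in m, angles in rad, forces in N, time in s.
With the tool pointing down it reaches from about 0.4 to 0.85 m from the base axis. Payload 4.5 kg.
Tool frame: the origin (TCP) lies on the centre line of the jaws, within the pads' length; the fingertips stand 25 mm ahead of it and the grasp point (between the pads) lies 6 mm ahead of it; z points along the fingers, y is the direction in which the jaws open and shut (so a half turn about z gives the same grasp; the last joint's range is limited). The gripper opens to 88 mm and grips with 3 to 60 N. Pads are 18 mm wide; open, the fingers measure 123 mm over their backs; the gripper's body (75 mm by 187 mm) begins 45 mm behind the grasp point.
Start: joints at [1.335, 0.689, -0.195, 1.565, 0.157, 0.902, -0.215], TCP at [0.167, -0.602, 0.264] pointing down, gripper open.
Joint ranges: [-3.01, 3.01], [-0.46, 2.08], [-1.47, 1.51], [0.13, 2.56], [-1, 4.14], [0.04, 2.09], [-2.66, 2.66]. Speed limits (rad/s): [2.57, 2.57, 3.14, 3.14, 3.14, 3.14, 3.14].

### API

Orientations are given as a unit quaternion [x, y, z, w].
In Python, from plant import r, eyes gives the robot as it stands.
- The arm moves only by the tool servo_tool, never from a script. Its argument "deltas" is a list of rows, each an object of numbers: "dx", "dy", "dz": the shift along the tool's x, y, z in units of 60 mm (1.0 is 60 mm); "ax", "ay", "az": the turn, a rotation vector about the tool's x, y, z in units of 6 degrees (1.0 is 6 degrees); "hand": the finger opening in mm, from 0 to 88.1. A call has 1 to 10 rows; each row is the pose to reach, as a shift and turn from the pose commanded when the call began, along the tool's axes at that moment; what a row does not reach only later rows make up. A row lasts 1/8 s, in which the tool goes at most 62.5 mm and 10.7 degrees, less where a joint would pass 70% of its speed; a pose out of reach is approached as far as the arm can. A call with a gripper value outside its range is refused whole. The fingers move at their own pace and stop on an object; "newtons" is the grip in N (left out, the last holds). Time passes only in rows, so rows that repeat a pose let the fingers close. It gives the time, the measured TCP pose, the force and the opening at its end, in the units of the state.
- r.get_state(): the state, without advancing time (a new reading comes with each control period).
- eyes.snapshot(name): name is "scene" or "top"; returns (picture, depth): 400x640x3 uint8, red, green, blue; 400x640 float32, m along the optical axis (not along the pixel's ray), 0 where there is no reading.
- eyes.camera_model(name): a dict with "fx", "fy", "cx", "cy" (pixels), "pose" (4x4, takes a point from camera to world coordinates). Camera axes: x right, y up, looking along -z (the intrinsics and any distortion apply to the point x, -y, -z); pixel columns grow to the right and rows downward; lengths in m; the calibration is good to about 2 mm. A picture is of the moment at which its call begins. camera_model takes no time and is no camera call.
- r.finish_job(): hands the job in, once; it reports no verdict.
The state is a dict: "clock": time; "q": joint angles; "qd": joint speeds; "joint_torque": joint torques, N m; "tool_pos": TCP position; "eef_rot": TCP orientation; "contact_force": force on the tool from outside, world axes, zero at the start; "moment": the same for the moment, N m; "opening": opening from 0.0 (shut) to 1.0 (fully open).
Only numpy, scipy, OpenCV 4.12 (cv2) and the standard library are available. Lean on these libraries where they do the work, as an engineer would, in place of code of your own. Each camera call takes 0.05 s, during which the arm holds its last target.

## Working session

There is one attempt and no reset: what is moved stays moved. The work goes in short steps, Python scripts to look and compute and a tool call to move; the robot and the scene stay as the last step left them, time stands still between calls to the robot, and variables do not carry over. Pictures are saved under pics/ and viewed, and the job is handed in when it is done.

Besides the shell and the picture viewer there is one more tool, called after "Request:" by a JSON object that holds its "fn" and its "kwargs", one argument or row to a line. servo_tool: Moves the arm, as the interface text tells. Its arguments: {"type":"object","properties":{"deltas":{"type":"array","items":{"type":"object","properties":{"dx":{"type":"number"},"dy":{"type":"number"},"dz":{"type":"number"},"ax":{"type":"number"},"ay":{"type":"number"},"az":{"type":"number"},"hand":{"type":"number"}}}},"newtons":{"type":"number"}},"required":["deltas"]}

```bash
ls; mkdir -p pics; cat > h.py <<'E'
import numpy as np, cv2
from plant import r, eyes
from scipy.spatial.transform import Rotation as R
def snap(name,fn):
    p,d=eyes.snapshot(name); np.savez('last_%s.npz'%name,p=p,d=d); cv2.imwrite('pics/'+fn,p[:,:,::-1]); return p,d
def load(name):
    z=np.load('last_%s.npz'%name); return z['p'],z['d']
def pts(name,d):
    m=eyes.camera_model(name); v,u=np.mgrid[0:400,0:640]
    P=np.stack([(u-m['cx'])/m['fx']*d,-(v-m['cy'])/m['fy']*d,-d],-1); T=np.array(m['pose'])
    return P@T[:3,:3].T+T[:3,3]
def ray(name,u,v,z):
    m=eyes.camera_model(name);T=np.array(m['pose'])
    d=T[:3,:3]@np.array([(u-m['cx'])/m['fx'],-(v-m['cy'])/m['fy'],-1]); o=T[:3,3]
    return o+d*(z-o[2])/d[2]
E
python3 - <<'E'
from h import *
np.set_printoptions(precision=4,suppress=True)
for n in('scene','top'):
    snap(n,n+'0.png'); m=eyes.camera_model(n); print({k:(np.array(v)) for k,v in m.items()})
print(r.get_state())
E
```

```text
pics
{'fx': array(367.3519), 'fy': array(367.3519), 'cx': array(325.0096), 'cy': array(199.3693), 'pose': array([[-0.6092,  0.5375, -0.583 , -0.0513],
       [-0.793 , -0.4115,  0.4492,  0.3915],
       [ 0.0016,  0.736 ,  0.677 ,  0.7163],
       [ 0.    ,  0.    ,  0.    ,  1.    ]])}
{'fx': array(499.0205), 'fy': array(499.0205), 'cx': array(326.505), 'cy': array(198.8753), 'pose': array([[-0.0124,  0.9927, -0.12  ,  0.3524],
       [-0.9997, -0.0149, -0.0199, -0.0275],
       [-0.0215,  0.1197,  0.9926,  1.2915],
       [ 0.    ,  0.    ,  0.    ,  1.    ]])}
{'clock': 0.1, 'q': array([ 1.3348,  0.6899, -0.1945,  1.5662,  0.1573,  0.9025, -0.2151]), 'qd': array([ 0.0006, -0.0021, -0.0004, -0.0021, -0.0002,  0.0012, -0.0006]), 'joint_torque': array([ -0.0039, -52.85  ,  -1.2715, -15.3839,  -0.0525,   0.002 ,
         0.0001]), 'tool_pos': array([ 0.1664, -0.6019,  0.263 ]), 'eef_rot': array([ 0.9909,  0.1345, -0.0002, -0.0008]), 'contact_force': array([-0.0616,  0.7871,  0.2257]), 'moment': array([-0.0109, -0.0055,  0.0574]), 'opening': 1.0019504939576955}
```

View pics/scene0.png

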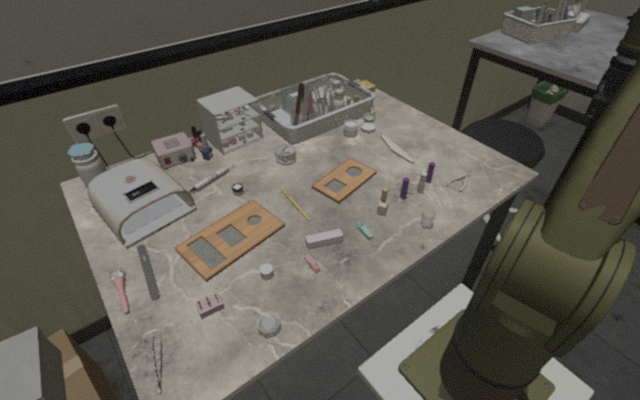

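View pics/top0.png

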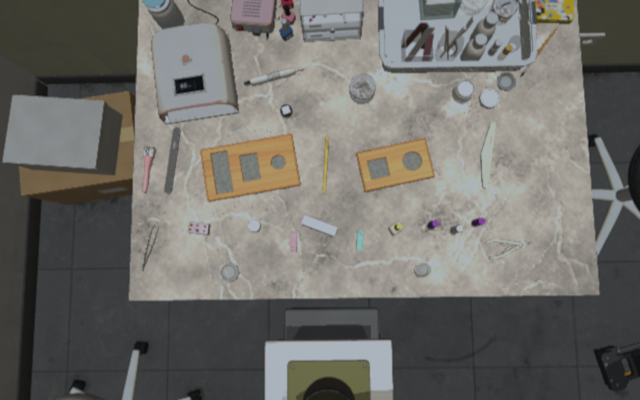

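The scene view shows the stock along the front. In the top view it is at row ~228: bits 199, jar 254, buffer 319, then the bottles 396–480. The long tray is at (250,167) and the short one at (396,164). I'll enlarge the stock row next.

```bash
python3 - <<'E'
from h import *
p,d=load('top'); 
a=cv2.resize(p[205:285,180:340],None,fx=5,fy=5,interpolation=cv2.INTER_CUBIC); b=cv2.resize(p[205:285,375:535],None,fx=5,fy=5,interpolation=cv2.INTER_CUBIC)
cv2.imwrite('pics/a1.png',a[:300,:,::-1]);cv2.imwrite('pics/b1.png',b[:300,:,::-1])
p,d=load('scene')
c=cv2.resize(p[150:250,360:480],None,fx=6,fy=6,interpolation=cv2.INTER_CUBIC);cv2.imwrite('pics/c1.png',c[:,:,::-1])
c=cv2.resize(p[220:340,180:350],None,fx=4.5,fy=4.5,interpolation=cv2.INTER_CUBIC);cv2.imwrite('pics/d1.png',c[:,:,::-1])
E
```

```text
(no output)
```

View pics/a1.png

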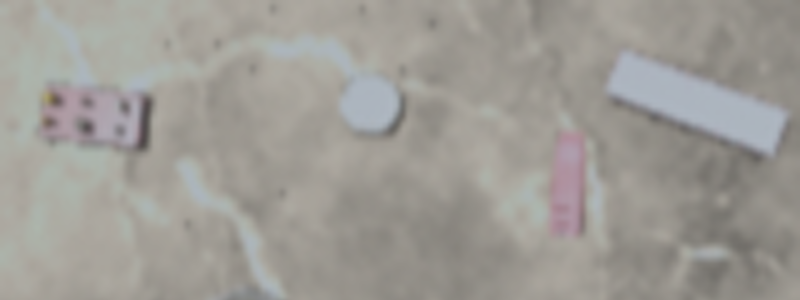

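View pics/b1.png

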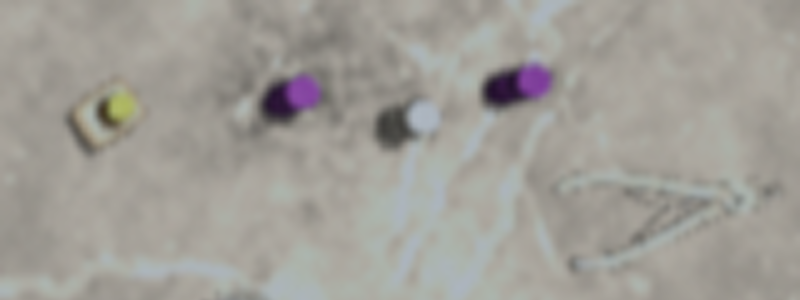

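View pics/c1.png

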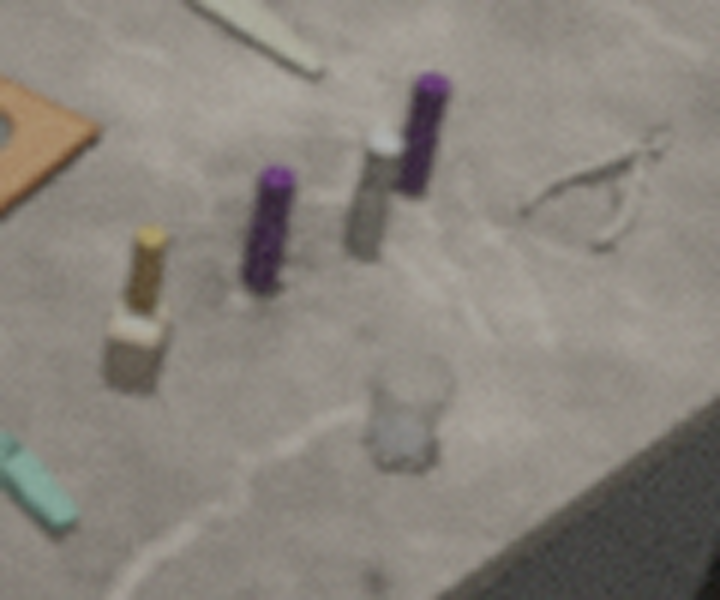

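View pics/d1.png

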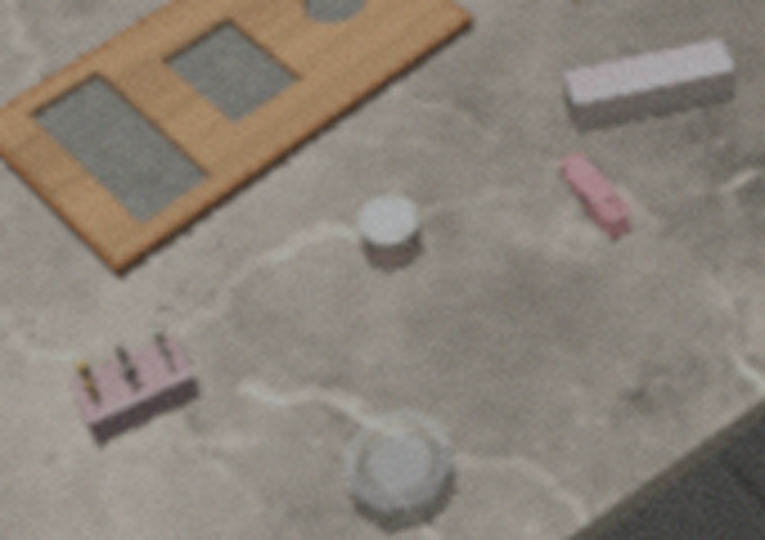

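Bottles standing in the top view: purple (434,224), white (459,228) and purple (481,221). The white one is the primer, because purple is excluded. The polish has the gold cap at (396,228). The other pieces are the pigment jar (254,226), the buffer (319,226) and the bit stand (199,228). Now I'll measure them.

```bash
cat > meas.py <<'E'
from h import *
np.set_printoptions(precision=4,suppress=True)
p,d=load('top'); W=pts('top',d)
def blob(u0,v0,u1,v1,zmin,zmax,zp,name):
    m=np.zeros(d.shape,np.uint8); s=W[v0:v1,u0:u1]
    m[v0:v1,u0:u1]=((s[...,2]>zmin)&(s[...,2]<zmax)&(d[v0:v1,u0:u1]>0))
    n,l,st,c=cv2.connectedComponentsWithStats(m)
    i=1+np.argmax(st[1:,4]); vv,uu=np.nonzero(l==i)
    X=np.array([ray('top',u,v,zp) for u,v in zip(uu,vv)])[:,:2].astype(np.float32)
    rect=cv2.minAreaRect(X*1000)
    print(name,'n',st[i,4],'px',c[i],'medz',np.median(W[l==i][:,2]),'mean',X.mean(0),'rect c',np.array(rect[0])/1000,'size',rect[1],'ang',rect[2])
if __name__=='__main__':
    print('table z',np.median(W[250:262,300:400,2]), np.median(W[210:220,215:240,2]), np.median(W[205:215,500:520,2]))
    blob(180,215,215,240,.013,.06,.02,'bits')
    blob(240,215,265,240,.012,.04,.023,'jar')
    blob(295,210,345,242,.014,.05,.025,'buffer')
    blob(380,215,410,240,.015,.05,.035,'polish body')
    blob(380,215,410,240,.055,.11,.082,'polish cap')
    blob(448,215,472,240,.05,.09,.066,'primer top')
    hsv=cv2.cvtColor(p,cv2.COLOR_RGB2HSV)
    m=((hsv[...,0]>8)&(hsv[...,0]<24)&(hsv[...,1]>95)).astype(np.uint8); 
    for n_,u0,u1 in(('filing',190,310),('colour',345,445)):
        mm=np.zeros_like(m);mm[120:210,u0:u1]=m[120:210,u0:u1]
        cs,h=cv2.findContours(mm,cv2.RETR_CCOMP,cv2.CHAIN_APPROX_NONE)
        for c,hh in zip(cs,h[0]):
            if len(c)<25: continue
            X=np.array([ray('top',u,v,.01) for u,v in c[:,0]])[:,:2].astype(np.float32)*1000
            print(n_,'hole' if hh[3]>=0 else 'outer',cv2.minAreaRect(X), W[c[:,0,1],c[:,0,0],2].mean())
E
python3 meas.py
```

```text
table z -0.00016145940775458278 -0.0004550111386836253 -0.0002612031314547236
bits n 225 px [198.2667 227.4178] medz 0.02012245488415121 mean [0.4373 0.3277] rect c [0.4374 0.3279] size (53.31055450439453, 27.729543685913086) ang 83.5721206665039
jar n 126 px [253.7619 225.0159] medz 0.022466075070149527 mean [0.4413 0.1845] rect c [0.4413 0.1839] size (30.75933074951172, 30.749675750732422) ang 0.20786648988723755
buffer n 366 px [318.9536 224.8169] medz 0.024886768704375117 mean [0.4393 0.0179] rect c [0.4393 0.0181] size (92.98552703857422, 25.59564208984375) ang 68.6307373046875
polish body n 99 px [395.4242 227.1212] medz 0.03598520367469882 mean [ 0.4302 -0.1746] rect c [ 0.4308 -0.1765] size (25.921897888183594, 34.36759567260742) ang 35.82501983642578
polish cap n 36 px [398.1111 225.9167] medz 0.08083512348794941 mean [ 0.4301 -0.1757] rect c [ 0.4301 -0.1759] size (12.898775100708008, 16.29376220703125) ang 25.68701171875
primer top n 51 px [458.451  227.9412] medz 0.06456607369450018 mean [ 0.4241 -0.3245] rect c [ 0.424  -0.3246] size (17.30188751220703, 14.66293239593505
[... 267 characters left out ...]
96484) 0.009181489246776859
filing hole ((594.2955932617188, 197.85008239746094), (75.58101654052734, 51.086570739746094), 9.101000785827637) 0.00914427717099492
filing hole ((582.1585083007812, 271.77813720703125), (115.1641616821289, 49.403743743896484), 9.232680320739746) 0.03237873465590604
colour outer ((595.0263671875, -180.6021728515625), (105.4693374633789, 184.76490783691406), 11.496673583984375) 0.015864008118925747
colour hole ((585.6743774414062, -136.4783935546875), (55.695987701416016, 54.942047119140625), 10.788056373596191) 0.008836524854483916
colour hole ((603.9083251953125, -224.8648681640625), (53.504852294921875, 52.28691864013672), 43.11688995361328) 0.00956045312229976
```

```bash
cat > go.py <<'E'
import sys
from h import *
# usage: go.py x y z phi  (phi: world heading of tool x, deg)
x,y,z,phi=map(float,sys.argv[1:5]); s=r.get_state()
M=R.from_quat(s['eef_rot']).as_matrix(); ph=np.degrees(np.arctan2(M[1,0],M[0,0]))
D=M.T@(np.array([x,y,z])-s['tool_pos'])
a=-(phi-ph); a=(a+180)%360-180
print('t %.1f'%s['clock'],'pos',np.round(s['tool_pos'],4),'phi %.1f tilt %.2f'%(ph,np.degrees(np.arccos(-M[2,2]))),'q7 %.2f'%s['q'][6],'op %.3f'%s['opening'],'F',np.round(s['contact_force'],1))
print('dx %.3f dy %.3f dz %.3f az %.2f'%(*(D/.06),a/6),' dist rows %.1f rot rows %.1f'%(np.linalg.norm(D)/.0625,abs(a)/10.7))
E
python3 go.py .42 -.28 .2 45;python3 go.py .4393 .018 .11 68.6
```

```text
t 0.1 pos [ 0.1664 -0.6019  0.263 ] phi 15.5 tilt 0.09 q7 -0.22 op 1.002 F [-0.1  0.8  0.2]
dx 5.504 dy -4.043 dz 1.056 az -4.92  dist rows 6.6 rot rows 2.8
t 0.1 pos [ 0.1664 -0.6019  0.263 ] phi 15.5 tilt 0.09 q7 -0.22 op 1.002 F [-0.1  0.8  0.2]
dx 7.138 dy -8.741 dz 2.564 az -8.86  dist rows 11.1 rot rows 5.0
```

Request:
{"fn": "servo_tool", "kwargs": {
  "deltas": [
    {"dx": 5.5, "dy": -4.04, "dz": 1.06, "az": -4.9, "hand": 50},
    {"dx": 5.5, "dy": -4.04, "dz": 1.06, "az": -4.9, "hand": 50},
    {"dx": 5.5, "dy": -4.04, "dz": 1.06, "az": -4.9, "hand": 50},
    {"dx": 5.5, "dy": -4.04, "dz": 1.06, "az": -4.9, "hand": 50},
    {"dx": 5.5, "dy": -4.04, "dz": 1.06, "az": -4.9, "hand": 50},
    {"dx": 5.5, "dy": -4.04, "dz": 1.06, "az": -4.9, "hand": 50},
    {"dx": 7.14, "dy": -8.74, "dz": 2.56, "az": -8.86, "hand": 50},
    {"dx": 7.14, "dy": -8.74, "dz": 2.56, "az": -8.86, "hand": 50},
    {"dx": 7.14, "dy": -8.74, "dz": 2.56, "az": -8.86, "hand": 50},
    {"dx": 7.14, "dy": -8.74, "dz": 2.56, "az": -8.86, "hand": 50}
  ]
}}

```text
schema error: expected keys dx, dy, dz, ax, ay, az, hand
```

```bash
python3 go.py .4393 .018 .11 68.6; python3 go.py .4393 .018 .034 68.6
```

```text
t 0.1 pos [ 0.1664 -0.6019  0.263 ] phi 15.5 tilt 0.09 q7 -0.22 op 1.002 F [-0.1  0.8  0.2]
dx 7.138 dy -8.741 dz 2.564 az -8.86  dist rows 11.1 rot rows 5.0
t 0.1 pos [ 0.1664 -0.6019  0.263 ] phi 15.5 tilt 0.09 q7 -0.22 op 1.002 F [-0.1  0.8  0.2]
dx 7.138 dy -8.739 dz 3.830 az -8.86  dist rows 11.4 rot rows 5.0
```

All keys are needed in each row.

Request:
{"fn": "servo_tool", "kwargs": {
  "deltas": [
    {"dx": 5.5, "dy": -4.04, "dz": 1.06, "ax": 0, "ay": 0, "az": -4.9, "hand": 50},
    {"dx": 5.5, "dy": -4.04, "dz": 1.06, "ax": 0, "ay": 0, "az": -4.9, "hand": 50},
    {"dx": 5.5, "dy": -4.04, "dz": 1.06, "ax": 0, "ay": 0, "az": -4.9, "hand": 50},
    {"dx": 5.5, "dy": -4.04, "dz": 1.06, "ax": 0, "ay": 0, "az": -4.9, "hand": 50},
    {"dx": 5.5, "dy": -4.04, "dz": 1.06, "ax": 0, "ay": 0, "az": -4.9, "hand": 50},
    {"dx": 5.5, "dy": -4.04, "dz": 1.06, "ax": 0, "ay": 0, "az": -4.9, "hand": 50},
    {"dx": 7.14, "dy": -8.74, "dz": 2.56, "ax": 0, "ay": 0, "az": -8.86, "hand": 50},
    {"dx": 7.14, "dy": -8.74, "dz": 2.56, "ax": 0, "ay": 0, "az": -8.86, "hand": 50},
    {"dx": 7.14, "dy": -8.74, "dz": 2.56, "ax": 0, "ay": 0, "az": -8.86, "hand": 50},
    {"dx": 7.14, "dy": -8.74, "dz": 2.56, "ax": 0, "ay": 0, "az": -8.86, "hand": 50}
  ]
}}

```text
clock: 1.35
tool_pos: [0.428, -0.0717, 0.136]
eef_rot: [0.826, 0.564, 0.0, 0.0]
contact_force: [1.1, 0.2, -0.5]
opening: 0.566
```

```bash
python3 go.py .4393 .018 .11 68.6; python3 go.py .4393 .018 .034 68.6
```

```text
t 1.4 pos [ 0.428  -0.0717  0.136 ] phi 68.6 tilt 0.03 q7 -0.76 op 0.566 F [ 1.1  0.2 -0.5]
dx 1.460 dy -0.370 dz 0.433 az 0.00  dist rows 1.5 rot rows 0.0
t 1.4 pos [ 0.428  -0.0717  0.136 ] phi 68.6 tilt 0.03 q7 -0.76 op 0.566 F [ 1.1  0.2 -0.5]
dx 1.459 dy -0.370 dz 1.700 az 0.00  dist rows 2.2 rot rows 0.0
```

Request:
{"fn": "servo_tool", "kwargs": {
  "deltas": [
    {"dx": 1.46, "dy": -0.37, "dz": 0.43, "ax": 0, "ay": 0, "az": 0, "hand": 50},
    {"dx": 1.46, "dy": -0.37, "dz": 0.43, "ax": 0, "ay": 0, "az": 0, "hand": 50},
    {"dx": 1.46, "dy": -0.37, "dz": 0.43, "ax": 0, "ay": 0, "az": 0, "hand": 50},
    {"dx": 1.46, "dy": -0.37, "dz": 0.43, "ax": 0, "ay": 0, "az": 0, "hand": 50}
  ]
}}

```text
clock: 1.85
tool_pos: [0.4386, 0.015, 0.1109]
eef_rot: [0.826, 0.563, -0.001, 0.0]
contact_force: [-1.2, -0.9, -0.3]
opening: 0.562
```

```bash
python3 go.py .4393 .018 .034 68.6
python3 - <<'E'
from h import *
p,d=snap('scene','s1.png'); c=cv2.resize(p[150:320,230:450],None,fx=3.5,fy=3.5,interpolation=cv2.INTER_CUBIC);cv2.imwrite('pics/s1c.png',c[:,:,::-1])
E
```

```text
t 1.9 pos [0.4386 0.015  0.1109] phi 68.5 tilt 0.08 q7 -0.90 op 0.562 F [-1.2 -0.9 -0.3]
dx 0.053 dy -0.008 dz 1.281 az -0.01  dist rows 1.2 rot rows 0.0
```

View pics/s1c.png

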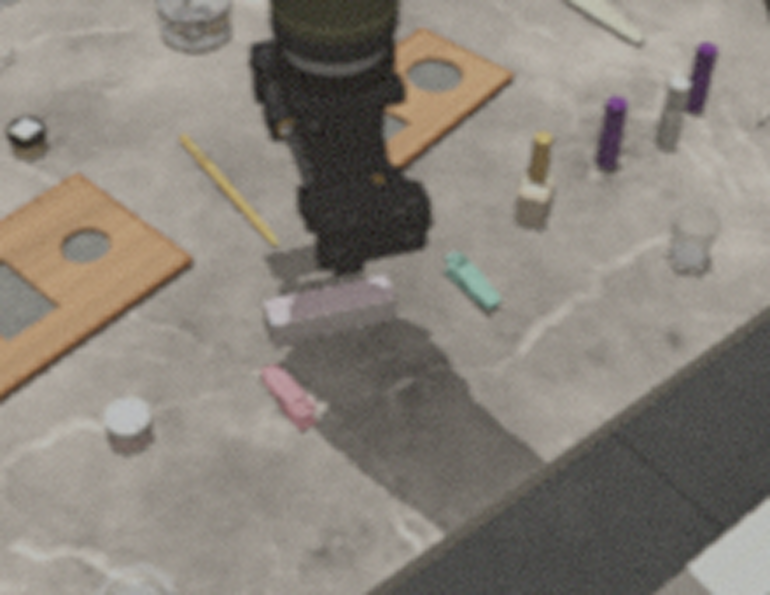

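The gripper is over the buffer, crop (330,300), with the jaws across its width. I'll descend and grip.

Request:
{"fn": "servo_tool", "kwargs": {
  "deltas": [
    {"dx": 0, "dy": 0, "dz": 0.7, "ax": 0, "ay": 0, "az": 0, "hand": 50},
    {"dx": 0.03, "dy": 0, "dz": 1.28, "ax": 0, "ay": 0, "az": 0, "hand": 50},
    {"dx": 0.03, "dy": 0, "dz": 1.28, "ax": 0, "ay": 0, "az": 0, "hand": 50},
    {"dx": 0.03, "dy": 0, "dz": 1.28, "ax": 0, "ay": 0, "az": 0, "hand": 20},
    {"dx": 0.03, "dy": 0, "dz": 1.28, "ax": 0, "ay": 0, "az": 0, "hand": 20},
    {"dx": 0.03, "dy": 0, "dz": 1.28, "ax": 0, "ay": 0, "az": 0, "hand": 15},
    {"dx": 0.03, "dy": 0, "dz": 1.28, "ax": 0, "ay": 0, "az": 0, "hand": 15},
    {"dx": 0.03, "dy": 0, "dz": 1.28, "ax": 0, "ay": 0, "az": 0, "hand": 15}
  ],
  "newtons": 15
}}

```text
clock: 2.9
tool_pos: [0.4399, 0.0166, 0.0342]
eef_rot: [0.827, 0.563, -0.0, 0.001]
contact_force: [0.1, -0.7, -0.6]
opening: 0.291
```

```bash
python3 go.py .4393 .018 .14 68.6;python3 go.py .5822 .2718 .14 9.2
```

```text
t 2.9 pos [0.4399 0.0166 0.0342] phi 68.5 tilt 0.06 q7 -2.16 op 0.291 F [ 0.1 -0.7 -0.6]
dx 0.017 dy -0.017 dz -1.763 az -0.02  dist rows 1.7 rot rows 0.0
t 2.9 pos [0.4399 0.0166 0.0342] phi 68.5 tilt 0.06 q7 -2.16 op 0.291 F [ 0.1 -0.7 -0.6]
dx 4.826 dy 0.647 dz -1.766 az 9.88  dist rows 5.0 rot rows 5.5
```

Request:
{"fn": "servo_tool", "kwargs": {
  "deltas": [
    {"dx": 0, "dy": 0, "dz": -1.0, "ax": 0, "ay": 0, "az": 0, "hand": 15},
    {"dx": 0, "dy": 0, "dz": -1.76, "ax": 0, "ay": 0, "az": 0, "hand": 15},
    {"dx": 4.83, "dy": 0.65, "dz": -1.76, "ax": 0, "ay": 0, "az": 9.88, "hand": 15},
    {"dx": 4.83, "dy": 0.65, "dz": -1.76, "ax": 0, "ay": 0, "az": 9.88, "hand": 15},
    {"dx": 4.83, "dy": 0.65, "dz": -1.76, "ax": 0, "ay": 0, "az": 9.88, "hand": 15},
    {"dx": 4.83, "dy": 0.65, "dz": -1.76, "ax": 0, "ay": 0, "az": 9.88, "hand": 15},
    {"dx": 4.83, "dy": 0.65, "dz": -1.76, "ax": 0, "ay": 0, "az": 9.88, "hand": 15},
    {"dx": 4.83, "dy": 0.65, "dz": -1.76, "ax": 0, "ay": 0, "az": 9.88, "hand": 15},
    {"dx": 4.83, "dy": 0.65, "dz": -1.76, "ax": 0, "ay": 0, "az": 9.88, "hand": 15},
    {"dx": 4.83, "dy": 0.65, "dz": -1.76, "ax": 0, "ay": 0, "az": 9.88, "hand": 15}
  ]
}}

```text
clock: 4.15
tool_pos: [0.5814, 0.2723, 0.1394]
eef_rot: [0.997, 0.082, -0.0, 0.001]
contact_force: [0.3, 0.4, -0.0]
opening: 0.288
```

```bash
python3 go.py .5822 .2718 .06 9.2;python3 go.py .5822 .2718 .039 9.2
python3 - <<'E'
from h import *
p,d=snap('scene','s2.png'); c=cv2.resize(p[150:320,150:370],None,fx=3.5,fy=3.5,interpolation=cv2.INTER_CUBIC);cv2.imwrite('pics/s2c.png',c[:,:,::-1])
E
```

```text
t 4.2 pos [0.5814 0.2723 0.1394] phi 9.4 tilt 0.09 q7 -2.30 op 0.288 F [ 0.3  0.4 -0. ]
dx 0.012 dy 0.009 dz 1.324 az 0.03  dist rows 1.3 rot rows 0.0
t 4.2 pos [0.5814 0.2723 0.1394] phi 9.4 tilt 0.09 q7 -2.30 op 0.288 F [ 0.3  0.4 -0. ]
dx 0.012 dy 0.009 dz 1.674 az 0.03  dist rows 1.6 rot rows 0.0
```

View pics/s2c.png

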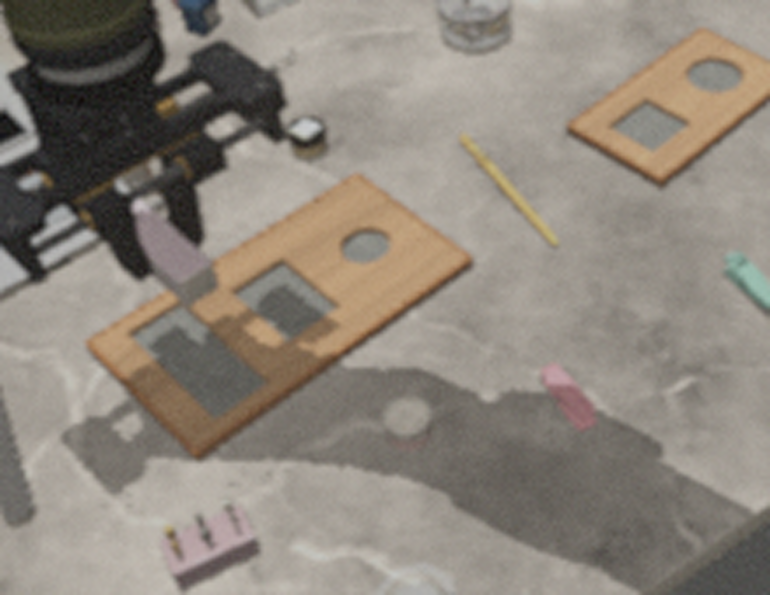

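Request:
{"fn": "servo_tool", "kwargs": {
  "deltas": [
    {"dx": 0, "dy": 0, "dz": 0.8, "ax": 0, "ay": 0, "az": 0, "hand": 15},
    {"dx": 0.01, "dy": 0.01, "dz": 1.4, "ax": 0, "ay": 0, "az": 0, "hand": 15},
    {"dx": 0.01, "dy": 0.01, "dz": 1.66, "ax": 0, "ay": 0, "az": 0, "hand": 15},
    {"dx": 0.01, "dy": 0.01, "dz": 1.66, "ax": 0, "ay": 0, "az": 0, "hand": 15},
    {"dx": 0.01, "dy": 0.01, "dz": 1.66, "ax": 0, "ay": 0, "az": 0, "hand": 15}
  ]
}}

```text
clock: 4.82
tool_pos: [0.583, 0.2736, 0.0412]
eef_rot: [0.997, 0.081, 0.001, -0.001]
contact_force: [0.5, -0.5, -0.1]
opening: 0.287
```

```bash
python3 go.py .5822 .2718 .14 9.2
```

```text
t 4.8 pos [0.583  0.2736 0.0412] phi 9.3 tilt 0.12 q7 -2.36 op 0.287 F [ 0.5 -0.5 -0.1]
dx -0.015 dy 0.026 dz -1.646 az 0.02  dist rows 1.6 rot rows 0.0
```

Request:
{"fn": "servo_tool", "kwargs": {
  "deltas": [
    {"dx": 0, "dy": 0.02, "dz": 0.04, "ax": 0, "ay": 0, "az": 0, "hand": 15},
    {"dx": 0, "dy": 0.02, "dz": 0.04, "ax": 0, "ay": 0, "az": 0, "hand": 15},
    {"dx": 0, "dy": 0.02, "dz": 0.04, "ax": 0, "ay": 0, "az": 0, "hand": 45},
    {"dx": 0, "dy": 0.02, "dz": 0.04, "ax": 0, "ay": 0, "az": 0, "hand": 45},
    {"dx": 0, "dy": 0.02, "dz": 0.04, "ax": 0, "ay": 0, "az": 0, "hand": 45},
    {"dx": 0, "dy": 0.02, "dz": -1.0, "ax": 0, "ay": 0, "az": 0, "hand": 45},
    {"dx": 0, "dy": 0.02, "dz": -1.6, "ax": 0, "ay": 0, "az": 0, "hand": 45},
    {"dx": 0, "dy": 0.02, "dz": -1.6, "ax": 0, "ay": 0, "az": 0, "hand": 45}
  ]
}}

```text
clock: 5.82
tool_pos: [0.5842, 0.2732, 0.1392]
eef_rot: [0.997, 0.081, 0.003, -0.001]
contact_force: [-1.2, -0.4, -0.3]
opening: 0.513
```

```bash
python3 go.py .4374 .3278 .11 83.6; python3 go.py .4374 .3278 .11 263.6; python3 -c "
from h import *
print(r.get_state()['q'])"
```

```text
t 5.8 pos [0.5842 0.2732 0.1392] phi 9.3 tilt 0.37 q7 -2.30 op 0.513 F [-1.2 -0.4 -0.3]
dx -2.270 dy -1.294 dz 0.476 az -12.38  dist rows 2.5 rot rows 6.9
t 5.8 pos [0.5842 0.2732 0.1392] phi 9.3 tilt 0.37 q7 -2.30 op 0.513 F [-1.2 -0.4 -0.3]
dx -2.270 dy -1.294 dz 0.476 az 17.62  dist rows 2.5 rot rows 9.9
[-0.30482131  0.88789353 -0.38309041  1.60041854  0.44728424  0.73484288
 -2.30192488]
```

Request:
{"fn": "servo_tool", "kwargs": {
  "deltas": [
    {"dx": -2.27, "dy": -1.29, "dz": 0, "ax": 0, "ay": 0, "az": -12.4, "hand": 45},
    {"dx": -2.27, "dy": -1.29, "dz": 0, "ax": 0, "ay": 0, "az": -12.4, "hand": 45},
    {"dx": -2.27, "dy": -1.29, "dz": 0.47, "ax": 0, "ay": 0, "az": -12.4, "hand": 45},
    {"dx": -2.27, "dy": -1.29, "dz": 0.47, "ax": 0, "ay": 0, "az": -12.4, "hand": 45},
    {"dx": -2.27, "dy": -1.29, "dz": 0.47, "ax": 0, "ay": 0, "az": -12.4, "hand": 45},
    {"dx": -2.27, "dy": -1.29, "dz": 0.47, "ax": 0, "ay": 0, "az": -12.4, "hand": 45},
    {"dx": -2.27, "dy": -1.29, "dz": 0.47, "ax": 0, "ay": 0, "az": -12.4, "hand": 45},
    {"dx": -2.27, "dy": -1.29, "dz": 0.47, "ax": 0, "ay": 0, "az": -12.4, "hand": 45},
    {"dx": -2.27, "dy": -1.29, "dz": 0.47, "ax": 0, "ay": 0, "az": -12.4, "hand": 45}
  ]
}}

```text
clock: 6.95
tool_pos: [0.4352, 0.3259, 0.1072]
eef_rot: [0.746, 0.666, -0.001, -0.0]
contact_force: [0.6, 0.3, 0.5]
opening: 0.511
```

```bash
python3 go.py .4374 .3278 .0325 83.6
python3 - <<'E'
from h import *
p,d=snap('scene','s3.png'); c=cv2.resize(p[150:340,120:370],None,fx=3.1,fy=3.1,interpolation=cv2.INTER_CUBIC);cv2.imwrite('pics/s3c.png',c[:,:,::-1])
E
```

```text
t 7.0 pos [0.4352 0.3259 0.1072] phi 83.6 tilt 0.07 q7 -1.67 op 0.511 F [0.6 0.3 0.5]
dx 0.037 dy 0.034 dz 1.244 az -0.00  dist rows 1.2 rot rows 0.0
```

View pics/s3c.png

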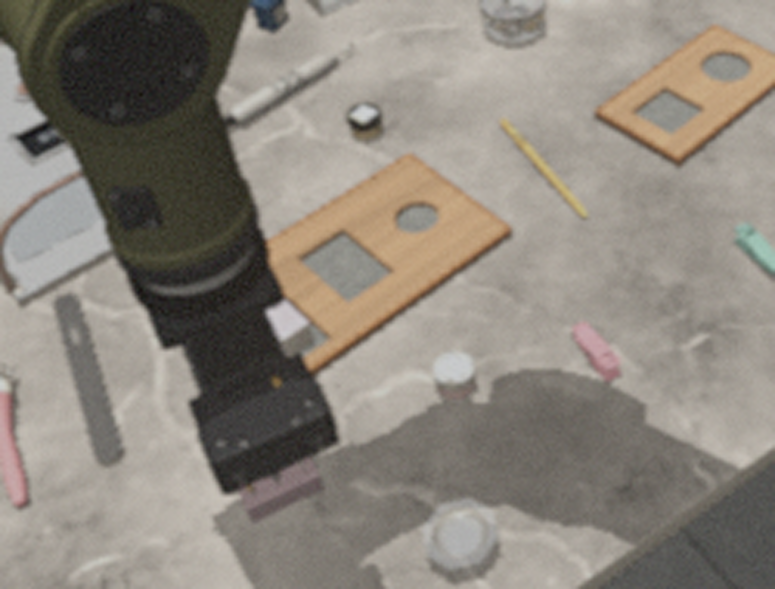

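The gripper is over the bit stand, crop (283,490), and aligned with it. The buffer is in its well at (290,325).

Request:
{"fn": "servo_tool", "kwargs": {
  "deltas": [
    {"dx": 0.03, "dy": 0.03, "dz": 0.6, "ax": 0, "ay": 0, "az": 0, "hand": 45},
    {"dx": 0.03, "dy": 0.03, "dz": 1.25, "ax": 0, "ay": 0, "az": 0, "hand": 45},
    {"dx": 0.03, "dy": 0.03, "dz": 1.25, "ax": 0, "ay": 0, "az": 0, "hand": 45},
    {"dx": 0.03, "dy": 0.03, "dz": 1.25, "ax": 0, "ay": 0, "az": 0, "hand": 45}
  ]
}}

```text
clock: 7.5
tool_pos: [0.4376, 0.3284, 0.0337]
eef_rot: [0.745, 0.667, 0.001, -0.0]
contact_force: [-0.1, -0.1, 0.0]
opening: 0.511
```

```bash
python3 go.py .4374 .3278 .0325 83.6
```

```text
t 7.5 pos [0.4376 0.3284 0.0337] phi 83.7 tilt 0.06 q7 -1.78 op 0.511 F [-0.1 -0.1  0. ]
dx -0.011 dy -0.002 dz 0.020 az 0.02  dist rows 0.0 rot rows 0.0
```

Request:
{"fn": "servo_tool", "kwargs": {
  "deltas": [
    {"dx": 0, "dy": 0, "dz": 0.02, "ax": 0, "ay": 0, "az": 0, "hand": 20},
    {"dx": 0, "dy": 0, "dz": 0.02, "ax": 0, "ay": 0, "az": 0, "hand": 15},
    {"dx": 0, "dy": 0, "dz": 0.02, "ax": 0, "ay": 0, "az": 0, "hand": 15},
    {"dx": 0, "dy": 0, "dz": 0.02, "ax": 0, "ay": 0, "az": 0, "hand": 15},
    {"dx": 0, "dy": 0, "dz": 0.02, "ax": 0, "ay": 0, "az": 0, "hand": 15},
    {"dx": 0, "dy": 0, "dz": -0.4, "ax": 0, "ay": 0, "az": 0, "hand": 15},
    {"dx": 0, "dy": 0, "dz": -1.0, "ax": 0, "ay": 0, "az": 0, "hand": 15},
    {"dx": 0, "dy": 0, "dz": -1.7, "ax": 0, "ay": 0, "az": 0, "hand": 15},
    {"dx": 0, "dy": 0, "dz": -1.7, "ax": 0, "ay": 0, "az": 0, "hand": 15}
  ],
  "newtons": 20
}}

```text
clock: 8.62
tool_pos: [0.4386, 0.3291, 0.1375]
eef_rot: [0.745, 0.667, 0.003, -0.0]
contact_force: [0.5, 0.0, -1.3]
opening: 0.314
```

```bash
python3 go.py .5943 .1982 .135 9.2
```

```text
t 8.6 pos [0.4386 0.3291 0.1375] phi 83.7 tilt 0.32 q7 -1.62 op 0.314 F [ 0.5  0.  -1.3]
dx -1.885 dy 2.819 dz 0.042 az 12.42  dist rows 3.3 rot rows 7.0
```

Request:
{"fn": "servo_tool", "kwargs": {
  "deltas": [
    {"dx": -1.88, "dy": 2.82, "dz": 0.04, "ax": 0, "ay": 0, "az": 12.4, "hand": 15},
    {"dx": -1.88, "dy": 2.82, "dz": 0.04, "ax": 0, "ay": 0, "az": 12.4, "hand": 15},
    {"dx": -1.88, "dy": 2.82, "dz": 0.04, "ax": 0, "ay": 0, "az": 12.4, "hand": 15},
    {"dx": -1.88, "dy": 2.82, "dz": 0.04, "ax": 0, "ay": 0, "az": 12.4, "hand": 15},
    {"dx": -1.88, "dy": 2.82, "dz": 0.04, "ax": 0, "ay": 0, "az": 12.4, "hand": 15},
    {"dx": -1.88, "dy": 2.82, "dz": 0.04, "ax": 0, "ay": 0, "az": 12.4, "hand": 15},
    {"dx": -1.88, "dy": 2.82, "dz": 0.04, "ax": 0, "ay": 0, "az": 12.4, "hand": 15},
    {"dx": -1.88, "dy": 2.82, "dz": 0.04, "ax": 0, "ay": 0, "az": 12.4, "hand": 15},
    {"dx": -1.88, "dy": 2.82, "dz": 0.04, "ax": 0, "ay": 0, "az": 12.4, "hand": 15}
  ]
}}

```text
clock: 9.75
tool_pos: [0.593, 0.197, 0.1317]
eef_rot: [0.997, 0.083, -0.001, 0.0]
contact_force: [-0.4, -0.0, -0.6]
opening: 0.314
```

```bash
python3 go.py .5943 .1982 .0375 9.2
python3 - <<'E'
from h import *
p,d=snap('scene','s4.png'); c=cv2.resize(p[150:340,120:370],None,fx=3.1,fy=3.1,interpolation=cv2.INTER_CUBIC);cv2.imwrite('pics/s4c.png',c[:,:,::-1])
E
```

```text
t 9.8 pos [0.593  0.197  0.1317] phi 9.5 tilt 0.07 q7 -2.21 op 0.314 F [-0.4 -0.  -0.6]
dx 0.027 dy -0.017 dz 1.569 az 0.05  dist rows 1.5 rot rows 0.0
```

View pics/s4c.png

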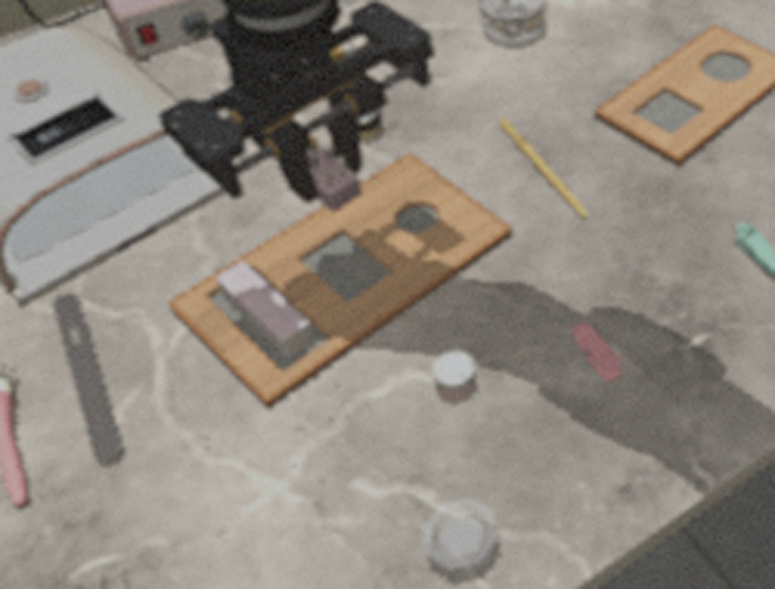

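The buffer sits in its well, crop (265,305), and the bit stand is held level. Lowering.

Request:
{"fn": "servo_tool", "kwargs": {
  "deltas": [
    {"dx": 0.02, "dy": -0.02, "dz": 0.8, "ax": 0, "ay": 0, "az": 0, "hand": 15},
    {"dx": 0.02, "dy": -0.02, "dz": 1.3, "ax": 0, "ay": 0, "az": 0, "hand": 15},
    {"dx": 0.02, "dy": -0.02, "dz": 1.56, "ax": 0, "ay": 0, "az": 0, "hand": 15},
    {"dx": 0.02, "dy": -0.02, "dz": 1.56, "ax": 0, "ay": 0, "az": 0, "hand": 15},
    {"dx": 0.02, "dy": -0.02, "dz": 1.56, "ax": 0, "ay": 0, "az": 0, "hand": 15},
    {"dx": 0.02, "dy": -0.02, "dz": 1.56, "ax": 0, "ay": 0, "az": 0, "hand": 15}
  ]
}}

```text
clock: 10.55
tool_pos: [0.595, 0.1988, 0.0398]
eef_rot: [0.997, 0.081, 0.001, -0.0]
contact_force: [0.4, -0.0, -1.8]
opening: 0.314
```

```bash
python3 go.py .5943 .1982 .0365 9.2
```

```text
t 10.6 pos [0.595  0.1988 0.0398] phi 9.3 tilt 0.10 q7 -2.27 op 0.314 F [ 0.4 -0.  -1.8]
dx -0.013 dy 0.009 dz 0.055 az 0.02  dist rows 0.1 rot rows 0.0
```

Request:
{"fn": "servo_tool", "kwargs": {
  "deltas": [
    {"dx": 0, "dy": 0, "dz": 0.05, "ax": 0, "ay": 0, "az": 0, "hand": 15},
    {"dx": 0, "dy": 0, "dz": 0.05, "ax": 0, "ay": 0, "az": 0, "hand": 15},
    {"dx": 0, "dy": 0, "dz": 0.05, "ax": 0, "ay": 0, "az": 0, "hand": 45},
    {"dx": 0, "dy": 0, "dz": 0.05, "ax": 0, "ay": 0, "az": 0, "hand": 45},
    {"dx": 0, "dy": 0, "dz": 0.05, "ax": 0, "ay": 0, "az": 0, "hand": 45},
    {"dx": 0, "dy": 0, "dz": -0.8, "ax": 0, "ay": 0, "az": 0, "hand": 45},
    {"dx": 0, "dy": 0, "dz": -1.5, "ax": 0, "ay": 0, "az": 0, "hand": 45},
    {"dx": 0, "dy": 0, "dz": -1.9, "ax": 0, "ay": 0, "az": 0, "hand": 45},
    {"dx": 0, "dy": 0, "dz": -1.9, "ax": 0, "ay": 0, "az": 0, "hand": 45}
  ]
}}

```text
clock: 11.68
tool_pos: [0.5955, 0.1991, 0.1547]
eef_rot: [0.997, 0.081, 0.002, -0.001]
contact_force: [0.0, 0.4, -1.0]
opening: 0.511
```

```bash
python3 go.py .4241 -.3246 .15 90;python3 go.py .45 -.08 .15 90
```

```text
t 11.7 pos [0.5955 0.1991 0.1547] phi 9.3 tilt 0.24 q7 -2.20 op 0.511 F [ 0.   0.4 -1. ]
dx -4.234 dy 8.151 dz 0.053 az -13.45  dist rows 8.8 rot rows 7.5
t 11.7 pos [0.5955 0.1991 0.1547] phi 9.3 tilt 0.24 q7 -2.20 op 0.511 F [ 0.   0.4 -1. ]
dx -3.147 dy 4.198 dz 0.061 az -13.45  dist rows 5.0 rot rows 7.5
```

Request:
{"fn": "servo_tool", "kwargs": {
  "deltas": [
    {"dx": -4.23, "dy": 8.15, "dz": 0, "ax": 0, "ay": 0, "az": -13.45, "hand": 40},
    {"dx": -4.23, "dy": 8.15, "dz": 0, "ax": 0, "ay": 0, "az": -13.45, "hand": 40},
    {"dx": -4.23, "dy": 8.15, "dz": 0, "ax": 0, "ay": 0, "az": -13.45, "hand": 40},
    {"dx": -4.23, "dy": 8.15, "dz": 0, "ax": 0, "ay": 0, "az": -13.45, "hand": 40},
    {"dx": -4.23, "dy": 8.15, "dz": 0, "ax": 0, "ay": 0, "az": -13.45, "hand": 40},
    {"dx": -4.23, "dy": 8.15, "dz": 0, "ax": 0, "ay": 0, "az": -13.45, "hand": 40},
    {"dx": -4.23, "dy": 8.15, "dz": 0, "ax": 0, "ay": 0, "az": -13.45, "hand": 40},
    {"dx": -4.23, "dy": 8.15, "dz": 0, "ax": 0, "ay": 0, "az": -13.45, "hand": 40},
    {"dx": -4.23, "dy": 8.15, "dz": 0, "ax": 0, "ay": 0, "az": -13.45, "hand": 40},
    {"dx": -4.23, "dy": 8.15, "dz": 0, "ax": 0, "ay": 0, "az": -13.45, "hand": 40}
  ]
}}

```text
clock: 12.92
tool_pos: [0.4196, -0.3298, 0.1506]
eef_rot: [0.71, 0.704, -0.002, -0.001]
contact_force: [0.1, 0.8, -0.8]
opening: 0.452
```

```bash
python3 go.py .4241 -.3246 .15 90
python3 - <<'E'
from h import *
p,d=snap('scene','s5.png'); c=cv2.resize(p[140:260,180:480],None,fx=2.6,fy=2.6,interpolation=cv2.INTER_CUBIC);cv2.imwrite('pics/s5c.png',c[:,:,::-1])
p,d=snap('top','t5.png'); c=cv2.resize(p[120:220,180:320],None,fx=5,fy=5,interpolation=cv2.INTER_CUBIC);cv2.imwrite('pics/t5c.png',c[:,:,::-1])
E
```

```text
t 12.9 pos [ 0.4196 -0.3298  0.1506] phi 89.5 tilt 0.24 q7 -0.30 op 0.452 F [ 0.1  0.8 -0.8]
dx 0.087 dy 0.074 dz 0.009 az -0.09  dist rows 0.1 rot rows 0.0
```

View pics/s5c.png

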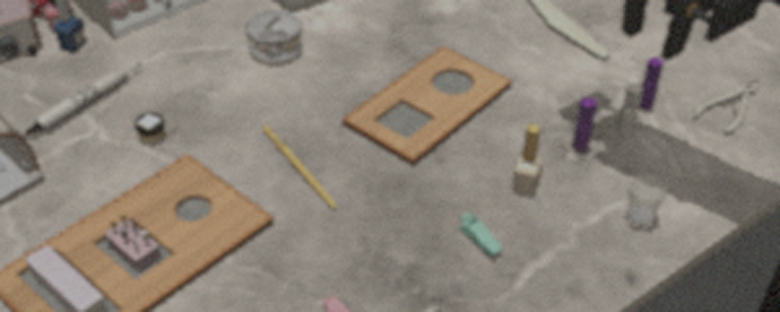

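View pics/t5c.png

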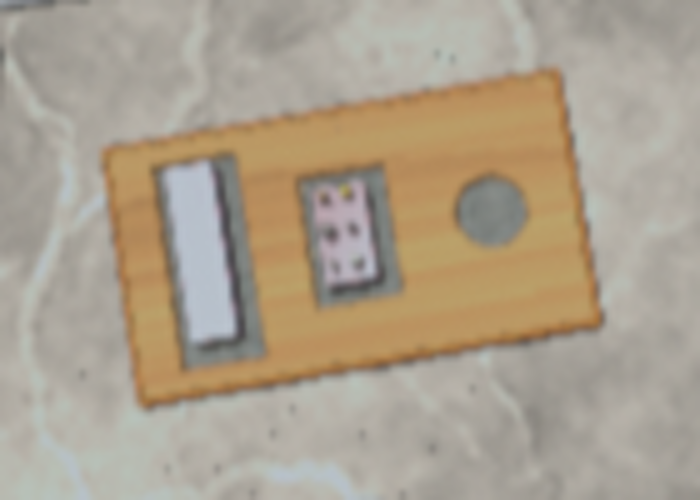

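Both pieces sit in their wells in the top crop: buffer (205,255), bits (347,235). Settling over the primer.

Request:
{"fn": "servo_tool", "kwargs": {
  "deltas": [
    {"dx": 0, "dy": 0, "dz": 0.5, "ax": 0, "ay": 0, "az": 0, "hand": 40},
    {"dx": 0, "dy": 0, "dz": 0.5, "ax": 0, "ay": 0, "az": 0, "hand": 40},
    {"dx": 0, "dy": 0, "dz": 0.5, "ax": 0, "ay": 0, "az": 0, "hand": 40}
  ]
}}

```text
clock: 13.4
tool_pos: [0.4242, -0.3237, 0.1233]
eef_rot: [0.706, 0.708, 0.0, -0.0]
contact_force: [-0.1, 0.0, -0.0]
opening: 0.451
```

```bash
python3 go.py .4241 -.3246 .036 90
```

```text
t 13.4 pos [ 0.4242 -0.3237  0.1233] phi 90.2 tilt 0.05 q7 -0.35 op 0.451 F [-0.1  0.  -0. ]
dx -0.016 dy -0.002 dz 1.455 az 0.03  dist rows 1.4 rot rows 0.0
```

Request:
{"fn": "servo_tool", "kwargs": {
  "deltas": [
    {"dx": -0.01, "dy": 0, "dz": 0.6, "ax": 0, "ay": 0, "az": 0, "hand": 40},
    {"dx": -0.01, "dy": 0, "dz": 1.1, "ax": 0, "ay": 0, "az": 0, "hand": 40},
    {"dx": -0.01, "dy": 0, "dz": 1.42, "ax": 0, "ay": 0, "az": 0, "hand": 40},
    {"dx": -0.01, "dy": 0, "dz": 1.42, "ax": 0, "ay": 0, "az": 0, "hand": 40},
    {"dx": -0.01, "dy": 0, "dz": 1.42, "ax": 0, "ay": 0, "az": 0, "hand": 10},
    {"dx": -0.01, "dy": 0, "dz": 1.42, "ax": 0, "ay": 0, "az": 0, "hand": 10},
    {"dx": -0.01, "dy": 0, "dz": 1.42, "ax": 0, "ay": 0, "az": 0, "hand": 10},
    {"dx": -0.01, "dy": 0, "dz": 1.42, "ax": 0, "ay": 0, "az": 0, "hand": 10},
    {"dx": -0.01, "dy": 0, "dz": 1.42, "ax": 0, "ay": 0, "az": 0, "hand": 10}
  ],
  "newtons": 15
}}

```text
clock: 14.52
tool_pos: [0.424, -0.3259, 0.0385]
eef_rot: [0.707, 0.707, 0.0, 0.001]
contact_force: [-0.5, 0.2, 6.1]
opening: 0.213
```

```bash
python3 go.py .4241 -.3246 .16 90;  python3 go.py .6063 .1240 .16 90;
```

```text
t 14.5 pos [ 0.424  -0.3259  0.0385] phi 90.0 tilt 0.11 q7 -0.51 op 0.213 F [-0.5  0.2  6.1]
dx 0.020 dy 0.006 dz -2.024 az 0.01  dist rows 1.9 rot rows 0.0
t 14.5 pos [ 0.424  -0.3259  0.0385] phi 90.0 tilt 0.11 q7 -0.51 op 0.213 F [-0.5  0.2  6.1]
dx 7.495 dy 3.048 dz -2.027 az 0.01  dist rows 8.0 rot rows 0.0
```

Request:
{"fn": "servo_tool", "kwargs": {
  "deltas": [
    {"dx": 0, "dy": 0, "dz": -1.0, "ax": 0, "ay": 0, "az": 0, "hand": 10},
    {"dx": 0, "dy": 0, "dz": -2.0, "ax": 0, "ay": 0, "az": 0, "hand": 10},
    {"dx": 7.5, "dy": 3.05, "dz": -2.0, "ax": 0, "ay": 0, "az": 0, "hand": 10},
    {"dx": 7.5, "dy": 3.05, "dz": -2.0, "ax": 0, "ay": 0, "az": 0, "hand": 10},
    {"dx": 7.5, "dy": 3.05, "dz": -2.0, "ax": 0, "ay": 0, "az": 0, "hand": 10},
    {"dx": 7.5, "dy": 3.05, "dz": -2.0, "ax": 0, "ay": 0, "az": 0, "hand": 10},
    {"dx": 7.5, "dy": 3.05, "dz": -2.0, "ax": 0, "ay": 0, "az": 0, "hand": 10},
    {"dx": 7.5, "dy": 3.05, "dz": -2.0, "ax": 0, "ay": 0, "az": 0, "hand": 10},
    {"dx": 7.5, "dy": 3.05, "dz": -2.0, "ax": 0, "ay": 0, "az": 0, "hand": 10},
    {"dx": 7.5, "dy": 3.05, "dz": -2.0, "ax": 0, "ay": 0, "az": 0, "hand": 10}
  ]
}}

```text
clock: 15.78
tool_pos: [0.6063, 0.1275, 0.1577]
eef_rot: [0.706, 0.708, 0.0, -0.0]
contact_force: [1.4, -0.5, -0.8]
opening: 0.214
```

```bash
python3 go.py .6063 .1240 .1 90;
```

```text
t 15.8 pos [0.6063 0.1275 0.1577] phi 90.1 tilt 0.05 q7 -0.96 op 0.214 F [ 1.4 -0.5 -0.8]
dx -0.059 dy -0.000 dz 0.962 az 0.02  dist rows 0.9 rot rows 0.0
```

Request:
{"fn": "servo_tool", "kwargs": {
  "deltas": [
    {"dx": 0, "dy": 0, "dz": 0.9, "ax": 0, "ay": 0, "az": 0, "hand": 10},
    {"dx": 0, "dy": 0, "dz": 0.9, "ax": 0, "ay": 0, "az": 0, "hand": 10},
    {"dx": 0, "dy": 0, "dz": 0.9, "ax": 0, "ay": 0, "az": 0, "hand": 10}
  ]
}}

```text
clock: 16.15
tool_pos: [0.6062, 0.1238, 0.1045]
eef_rot: [0.707, 0.707, 0.0, 0.0]
contact_force: [0.0, -0.1, -0.1]
opening: 0.219
```

```bash
python3 go.py .6063 .1240 .0425 90
python3 - <<'E'
from h import *
p,d=snap('scene','s6.png'); c=cv2.resize(p[130:290,150:350],None,fx=3.7,fy=3.7,interpolation=cv2.INTER_CUBIC);cv2.imwrite('pics/s6c.png',c[:,:,::-1])
E
```

```text
t 16.1 pos [0.6062 0.1238 0.1045] phi 90.0 tilt 0.02 q7 -1.01 op 0.219 F [ 0.  -0.1 -0.1]
dx 0.004 dy 0.001 dz 1.034 az -0.00  dist rows 1.0 rot rows 0.0
```

View pics/s6c.png

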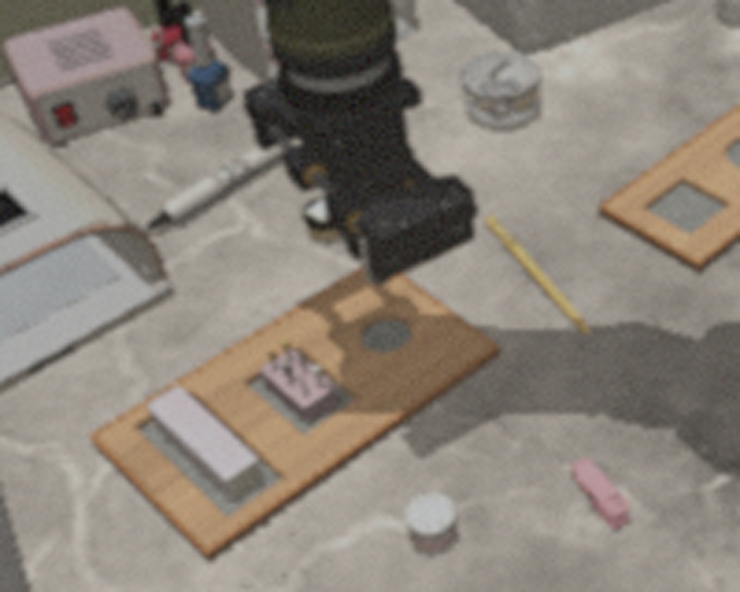

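Request:
{"fn": "servo_tool", "kwargs": {
  "deltas": [
    {"dx": 0, "dy": 0, "dz": 0.6, "ax": 0, "ay": 0, "az": 0, "hand": 10},
    {"dx": 0, "dy": 0, "dz": 0.98, "ax": 0, "ay": 0, "az": 0, "hand": 10},
    {"dx": 0, "dy": 0, "dz": 0.98, "ax": 0, "ay": 0, "az": 0, "hand": 10},
    {"dx": 0, "dy": 0, "dz": 0.98, "ax": 0, "ay": 0, "az": 0, "hand": 10},
    {"dx": 0, "dy": 0, "dz": 0.98, "ax": 0, "ay": 0, "az": 0, "hand": 10}
  ]
}}

```text
clock: 16.82
tool_pos: [0.6065, 0.1247, 0.0459]
eef_rot: [0.707, 0.707, 0.001, 0.0]
contact_force: [0.3, 0.1, -0.3]
opening: 0.215
```

```bash
python3 go.py .6063 .1240 .0425 90
```

```text
t 16.8 pos [0.6065 0.1247 0.0459] phi 90.0 tilt 0.09 q7 -1.08 op 0.215 F [ 0.3  0.1 -0.3]
dx -0.012 dy -0.003 dz 0.056 az 0.01  dist rows 0.1 rot rows 0.0
```

Request:
{"fn": "servo_tool", "kwargs": {
  "deltas": [
    {"dx": 0, "dy": 0, "dz": 0.05, "ax": 0, "ay": 0, "az": 0, "hand": 10},
    {"dx": 0, "dy": 0, "dz": 0.05, "ax": 0, "ay": 0, "az": 0, "hand": 10},
    {"dx": 0, "dy": 0, "dz": 0.05, "ax": 0, "ay": 0, "az": 0, "hand": 10}
  ]
}}

```text
clock: 17.2
tool_pos: [0.6065, 0.1247, 0.0425]
eef_rot: [0.707, 0.707, 0.001, 0.0]
contact_force: [0.4, 0.6, 4.9]
opening: 0.214
```

```bash
python3 go.py .6063 .1240 .0425 90
```

```text
t 17.2 pos [0.6065 0.1247 0.0425] phi 90.0 tilt 0.08 q7 -1.08 op 0.214 F [0.4 0.6 4.9]
dx -0.012 dy -0.004 dz -0.000 az 0.01  dist rows 0.0 rot rows 0.0
```

Contact of 4.9 N upward at the expected height, so the bottle is on the floor of the well. Releasing and rising.

Request:
{"fn": "servo_tool", "kwargs": {
  "deltas": [
    {"dx": 0, "dy": 0, "dz": 0, "ax": 0, "ay": 0, "az": 0, "hand": 40},
    {"dx": 0, "dy": 0, "dz": 0, "ax": 0, "ay": 0, "az": 0, "hand": 40},
    {"dx": 0, "dy": 0, "dz": 0, "ax": 0, "ay": 0, "az": 0, "hand": 40},
    {"dx": 0, "dy": 0, "dz": -0.6, "ax": 0, "ay": 0, "az": 0, "hand": 40},
    {"dx": 0, "dy": 0, "dz": -1.5, "ax": 0, "ay": 0, "az": 0, "hand": 40},
    {"dx": 0, "dy": 0, "dz": -2.2, "ax": 0, "ay": 0, "az": 0, "hand": 40},
    {"dx": 0, "dy": 0, "dz": -2.2, "ax": 0, "ay": 0, "az": 0, "hand": 40}
  ]
}}

```text
clock: 18.08
tool_pos: [0.6077, 0.1256, 0.1772]
eef_rot: [0.707, 0.707, 0.003, 0.001]
contact_force: [0.0, -0.1, 0.8]
opening: 0.457
```

```bash
python3 go.py .4304 -.1760 .15 90;python3 go.py .4304 -.1760 .15 100
```

```text
t 18.1 pos [0.6077 0.1256 0.1772] phi 90.0 tilt 0.37 q7 -0.94 op 0.457 F [ 0.  -0.1  0.8]
dx -5.027 dy -2.960 dz 0.423 az 0.00  dist rows 5.6 rot rows 0.0
t 18.1 pos [0.6077 0.1256 0.1772] phi 90.0 tilt 0.37 q7 -0.94 op 0.457 F [ 0.  -0.1  0.8]
dx -5.027 dy -2.960 dz 0.423 az -1.66  dist rows 5.6 rot rows 0.9
```

Request:
{"fn": "servo_tool", "kwargs": {
  "deltas": [
    {"dx": -5.03, "dy": -2.96, "dz": 0.3, "ax": 0, "ay": 0, "az": 0, "hand": 35},
    {"dx": -5.03, "dy": -2.96, "dz": 0.3, "ax": 0, "ay": 0, "az": 0, "hand": 35},
    {"dx": -5.03, "dy": -2.96, "dz": 0.3, "ax": 0, "ay": 0, "az": 0, "hand": 35},
    {"dx": -5.03, "dy": -2.96, "dz": 0.3, "ax": 0, "ay": 0, "az": 0, "hand": 35},
    {"dx": -5.03, "dy": -2.96, "dz": 0.3, "ax": 0, "ay": 0, "az": 0, "hand": 35},
    {"dx": -5.03, "dy": -2.96, "dz": 0.3, "ax": 0, "ay": 0, "az": 0, "hand": 35},
    {"dx": -5.03, "dy": -2.96, "dz": 0.3, "ax": 0, "ay": 0, "az": 0, "hand": 35},
    {"dx": -5.03, "dy": -2.96, "dz": 0.3, "ax": 0, "ay": 0, "az": 0, "hand": 35},
    {"dx": -5.03, "dy": -2.96, "dz": 0.3, "ax": 0, "ay": 0, "az": 0, "hand": 35}
  ]
}}

```text
clock: 19.2
tool_pos: [0.4295, -0.176, 0.1557]
eef_rot: [0.706, 0.708, 0.001, -0.0]
contact_force: [-0.0, -0.3, -0.5]
opening: 0.395
```

```bash
python3 go.py .4304 -.1760 .055 90
python3 - <<'E'
from h import *
p,d=snap('scene','s7.png'); c=cv2.resize(p[110:260,180:440],None,fx=3,fy=3,interpolation=cv2.INTER_CUBIC);cv2.imwrite('pics/s7c.png',c[:,:,::-1])
E
```

```text
t 19.2 pos [ 0.4295 -0.176   0.1557] phi 90.2 tilt 0.08 q7 -0.69 op 0.395 F [-0.  -0.3 -0.5]
dx -0.002 dy 0.014 dz 1.679 az 0.03  dist rows 1.6 rot rows 0.0
```

View pics/s7c.png

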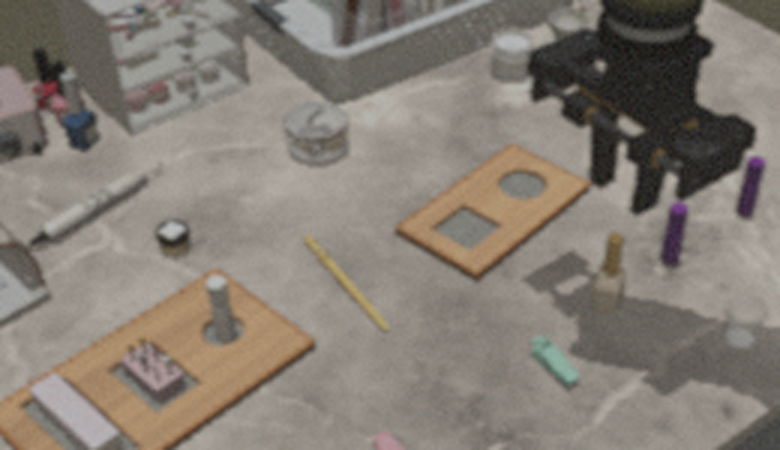

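The primer stands upright in its round well, crop (220,310). The gripper is over the polish (610,270). I'll descend to TCP z 0.066, which puts the tips just above the shoulder.

Request:
{"fn": "servo_tool", "kwargs": {
  "deltas": [
    {"dx": 0, "dy": 0.01, "dz": 0.7, "ax": 0, "ay": 0, "az": 0, "hand": 35},
    {"dx": 0, "dy": 0.01, "dz": 1.2, "ax": 0, "ay": 0, "az": 0, "hand": 35},
    {"dx": 0, "dy": 0.01, "dz": 1.46, "ax": 0, "ay": 0, "az": 0, "hand": 35},
    {"dx": 0, "dy": 0.01, "dz": 1.46, "ax": 0, "ay": 0, "az": 0, "hand": 35},
    {"dx": 0, "dy": 0.01, "dz": 1.46, "ax": 0, "ay": 0, "az": 0, "hand": 35}
  ]
}}

```text
clock: 19.88
tool_pos: [0.4298, -0.1769, 0.0687]
eef_rot: [0.707, 0.708, 0.0, 0.0]
contact_force: [1.0, -0.1, 0.3]
opening: 0.401
```

```bash
python3 go.py .4304 -.1760 .066 90
```

```text
t 19.9 pos [ 0.4298 -0.1769  0.0687] phi 90.1 tilt 0.06 q7 -0.96 op 0.401 F [ 1.  -0.1  0.3]
dx 0.016 dy 0.010 dz 0.045 az 0.02  dist rows 0.0 rot rows 0.0
```

Request:
{"fn": "servo_tool", "kwargs": {
  "deltas": [
    {"dx": 0.01, "dy": 0.01, "dz": 0.02, "ax": 0, "ay": 0, "az": 0, "hand": 35},
    {"dx": 0.01, "dy": 0.01, "dz": 0.02, "ax": 0, "ay": 0, "az": 0, "hand": 5},
    {"dx": 0.01, "dy": 0.01, "dz": 0.02, "ax": 0, "ay": 0, "az": 0, "hand": 5},
    {"dx": 0.01, "dy": 0.01, "dz": 0.02, "ax": 0, "ay": 0, "az": 0, "hand": 5},
    {"dx": 0.01, "dy": 0.01, "dz": 0.02, "ax": 0, "ay": 0, "az": 0, "hand": 5},
    {"dx": 0.01, "dy": 0.01, "dz": 0.02, "ax": 0, "ay": 0, "az": 0, "hand": 5},
    {"dx": 0.01, "dy": 0.01, "dz": 0.02, "ax": 0, "ay": 0, "az": 0, "hand": 5}
  ],
  "newtons": 20
}}

```text
clock: 20.75
tool_pos: [0.4298, -0.1769, 0.067]
eef_rot: [0.707, 0.707, -0.0, 0.0]
contact_force: [0.3, -0.1, 1.4]
opening: 0.16
```

```bash
python3 go.py .5856 -.1365 .155 90
```

```text
t 20.8 pos [ 0.4298 -0.1769  0.067 ] phi 90.0 tilt 0.01 q7 -0.97 op 0.160 F [ 0.3 -0.1  1.4]
dx 0.671 dy 2.597 dz -1.466 az 0.01  dist rows 2.9 rot rows 0.0
```

Request:
{"fn": "servo_tool", "kwargs": {
  "deltas": [
    {"dx": 0, "dy": 0, "dz": -0.5, "ax": 0, "ay": 0, "az": 0, "hand": 5},
    {"dx": 0, "dy": 0, "dz": -1.0, "ax": 0, "ay": 0, "az": 0, "hand": 5},
    {"dx": 0.2, "dy": 0.7, "dz": -1.46, "ax": 0, "ay": 0, "az": 0, "hand": 5},
    {"dx": 0.4, "dy": 1.4, "dz": -1.46, "ax": 0, "ay": 0, "az": 0, "hand": 5},
    {"dx": 0.6, "dy": 2.1, "dz": -1.46, "ax": 0, "ay": 0, "az": 0, "hand": 5},
    {"dx": 0.67, "dy": 2.6, "dz": -1.46, "ax": 0, "ay": 0, "az": 0, "hand": 5},
    {"dx": 0.67, "dy": 2.6, "dz": -1.46, "ax": 0, "ay": 0, "az": 0, "hand": 5},
    {"dx": 0.67, "dy": 2.6, "dz": -1.46, "ax": 0, "ay": 0, "az": 0, "hand": 5}
  ]
}}

```text
clock: 21.75
tool_pos: [0.5842, -0.137, 0.154]
eef_rot: [0.707, 0.707, -0.001, -0.001]
contact_force: [-0.8, -0.5, -0.5]
opening: 0.158
```

```bash
python3 go.py .5856 -.1365 .071 90
python3 - <<'E'
from h import *
p,d=snap('scene','s8.png'); c=cv2.resize(p[90:260,230:440],None,fx=3.5,fy=3.5,interpolation=cv2.INTER_CUBIC);cv2.imwrite('pics/s8c.png',c[:,:,::-1])
E
```

```text
t 21.8 pos [ 0.5842 -0.137   0.154 ] phi 90.0 tilt 0.15 q7 -0.56 op 0.158 F [-0.8 -0.5 -0.5]
dx 0.009 dy 0.028 dz 1.383 az 0.01  dist rows 1.3 rot rows 0.0
```

View pics/s8c.png

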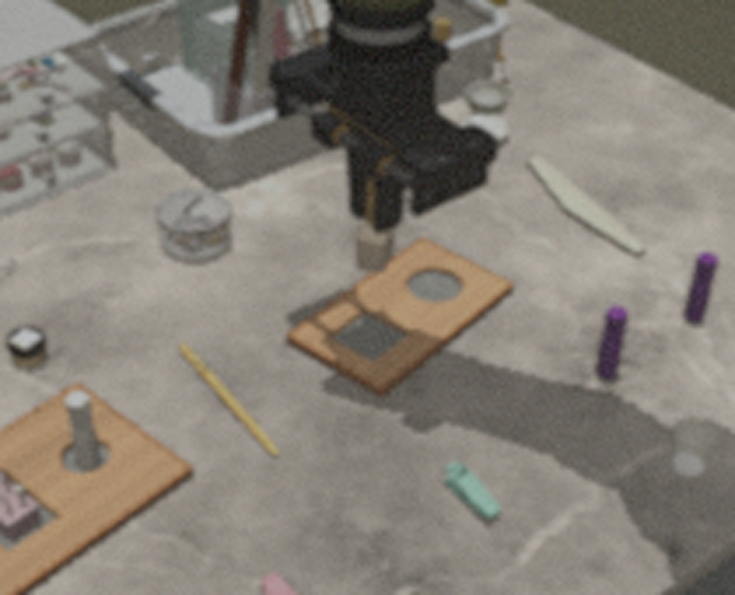

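The polish hangs upright at crop (375,245). Lowering.

Request:
{"fn": "servo_tool", "kwargs": {
  "deltas": [
    {"dx": 0, "dy": 0.01, "dz": 0.6, "ax": 0, "ay": 0, "az": 0, "hand": 5},
    {"dx": 0, "dy": 0.01, "dz": 1.1, "ax": 0, "ay": 0, "az": 0, "hand": 5},
    {"dx": 0, "dy": 0.01, "dz": 1.36, "ax": 0, "ay": 0, "az": 0, "hand": 5},
    {"dx": 0, "dy": 0.01, "dz": 1.36, "ax": 0, "ay": 0, "az": 0, "hand": 5},
    {"dx": 0, "dy": 0.01, "dz": 1.36, "ax": 0, "ay": 0, "az": 0, "hand": 5},
    {"dx": 0, "dy": 0.01, "dz": 1.36, "ax": 0, "ay": 0, "az": 0, "hand": 5}
  ]
}}

```text
clock: 22.55
tool_pos: [0.5869, -0.1367, 0.074]
eef_rot: [0.707, 0.707, 0.0, 0.001]
contact_force: [-0.2, 0.7, -1.1]
opening: 0.157
```

```bash
python3 go.py .5856 -.1365 .0705 90
```

```text
t 22.6 pos [ 0.5869 -0.1367  0.074 ] phi 90.0 tilt 0.09 q7 -0.65 op 0.157 F [-0.2  0.7 -1.1]
dx 0.003 dy -0.021 dz 0.058 az 0.01  dist rows 0.1 rot rows 0.0
```

Request:
{"fn": "servo_tool", "kwargs": {
  "deltas": [
    {"dx": 0, "dy": 0, "dz": 0.055, "ax": 0, "ay": 0, "az": 0, "hand": 5},
    {"dx": 0, "dy": 0, "dz": 0.055, "ax": 0, "ay": 0, "az": 0, "hand": 5},
    {"dx": 0, "dy": 0, "dz": 0.055, "ax": 0, "ay": 0, "az": 0, "hand": 5}
  ]
}}

```text
clock: 22.92
tool_pos: [0.587, -0.1367, 0.0703]
eef_rot: [0.707, 0.707, 0.0, 0.001]
contact_force: [-0.1, -1.1, 5.1]
opening: 0.162
```

```bash
python3 go.py .5856 -.1365 .0705 90
```

```text
t 22.9 pos [ 0.587  -0.1367  0.0703] phi 90.0 tilt 0.08 q7 -0.66 op 0.162 F [-0.1 -1.1  5.1]
dx 0.003 dy -0.023 dz -0.003 az 0.01  dist rows 0.0 rot rows 0.0
```

It has touched down at 5 N. Releasing and rising.

Request:
{"fn": "servo_tool", "kwargs": {
  "deltas": [
    {"dx": 0, "dy": 0, "dz": 0, "ax": 0, "ay": 0, "az": 0, "hand": 35},
    {"dx": 0, "dy": 0, "dz": 0, "ax": 0, "ay": 0, "az": 0, "hand": 35},
    {"dx": 0, "dy": 0, "dz": 0, "ax": 0, "ay": 0, "az": 0, "hand": 35},
    {"dx": 0, "dy": 0, "dz": -0.6, "ax": 0, "ay": 0, "az": 0, "hand": 35},
    {"dx": 0, "dy": 0, "dz": -1.2, "ax": 0, "ay": 0, "az": 0, "hand": 35},
    {"dx": 0, "dy": 0, "dz": -1.6, "ax": 0, "ay": 0, "az": 0, "hand": 35},
    {"dx": 0, "dy": 0, "dz": -1.6, "ax": 0, "ay": 0, "az": 0, "hand": 35}
  ]
}}

```text
clock: 23.8
tool_pos: [0.5874, -0.1365, 0.1672]
eef_rot: [0.707, 0.707, 0.001, 0.001]
contact_force: [-0.1, -0.4, -0.1]
opening: 0.396
```

```bash
python3 go.py .4413 .1840 .13 100
```

```text
t 23.8 pos [ 0.5874 -0.1365  0.1672] phi 90.0 tilt 0.20 q7 -0.55 op 0.396 F [-0.1 -0.4 -0.1]
dx 5.342 dy -2.434 dz 0.611 az -1.66  dist rows 5.7 rot rows 0.9
```

Request:
{"fn": "servo_tool", "kwargs": {
  "deltas": [
    {"dx": 5.34, "dy": -2.43, "dz": 0.6, "ax": 0, "ay": 0, "az": -1.8, "hand": 52},
    {"dx": 5.34, "dy": -2.43, "dz": 0.6, "ax": 0, "ay": 0, "az": -1.8, "hand": 52},
    {"dx": 5.34, "dy": -2.43, "dz": 0.6, "ax": 0, "ay": 0, "az": -1.8, "hand": 52},
    {"dx": 5.34, "dy": -2.43, "dz": 0.6, "ax": 0, "ay": 0, "az": -1.8, "hand": 52},
    {"dx": 5.34, "dy": -2.43, "dz": 0.6, "ax": 0, "ay": 0, "az": -1.8, "hand": 52},
    {"dx": 5.34, "dy": -2.43, "dz": 0.6, "ax": 0, "ay": 0, "az": -1.8, "hand": 52},
    {"dx": 5.34, "dy": -2.43, "dz": 0.6, "ax": 0, "ay": 0, "az": -1.8, "hand": 52},
    {"dx": 5.34, "dy": -2.43, "dz": 0.6, "ax": 0, "ay": 0, "az": -1.8, "hand": 52},
    {"dx": 5.34, "dy": -2.43, "dz": 0.6, "ax": 0, "ay": 0, "az": -1.8, "hand": 52}
  ]
}}

```text
clock: 24.92
tool_pos: [0.4408, 0.1819, 0.1292]
eef_rot: [0.638, 0.77, -0.001, 0.0]
contact_force: [-0.4, 0.3, 0.4]
opening: 0.591
```

```bash
python3 go.py .4413 .1840 .034 101
python3 - <<'E'
from h import *
p,d=snap('scene','s9.png'); c=cv2.resize(p[130:330,160:440],None,fx=2.8,fy=2.8,interpolation=cv2.INTER_CUBIC);cv2.imwrite('pics/s9c.png',c[:,:,::-1])
E
```

```text
t 24.9 pos [0.4408 0.1819 0.1292] phi 100.7 tilt 0.09 q7 -1.30 op 0.591 F [-0.4  0.3  0.4]
dx 0.034 dy 0.017 dz 1.586 az -0.05  dist rows 1.5 rot rows 0.0
```

View pics/s9c.png

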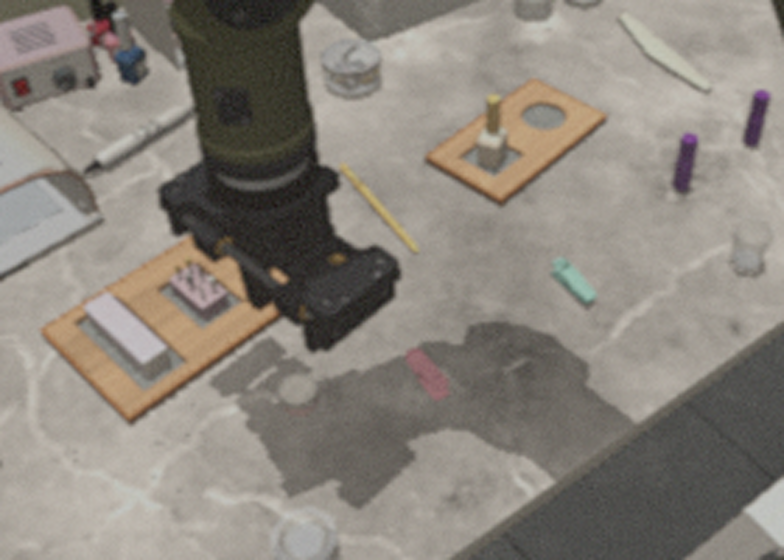

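The polish stands in the square well, crop (490,145). The jaws are over the jar (297,390). Descending.

Request:
{"fn": "servo_tool", "kwargs": {
  "deltas": [
    {"dx": 0.03, "dy": 0.01, "dz": 0.8, "ax": 0, "ay": 0, "az": 0, "hand": 52},
    {"dx": 0.03, "dy": 0.01, "dz": 1.3, "ax": 0, "ay": 0, "az": 0, "hand": 52},
    {"dx": 0.03, "dy": 0.01, "dz": 1.57, "ax": 0, "ay": 0, "az": 0, "hand": 52},
    {"dx": 0.03, "dy": 0.01, "dz": 1.57, "ax": 0, "ay": 0, "az": 0, "hand": 52},
    {"dx": 0.03, "dy": 0.01, "dz": 1.57, "ax": 0, "ay": 0, "az": 0, "hand": 52}
  ]
}}

```text
clock: 25.6
tool_pos: [0.4411, 0.1853, 0.036]
eef_rot: [0.638, 0.77, 0.0, 0.0]
contact_force: [-0.1, 0.1, -0.1]
opening: 0.589
```

```bash
python3 go.py .4413 .1840 .034 101
```

```text
t 25.6 pos [0.4411 0.1853 0.036 ] phi 100.8 tilt 0.04 q7 -1.61 op 0.589 F [-0.1  0.1 -0.1]
dx -0.022 dy -0.000 dz 0.033 az -0.04  dist rows 0.0 rot rows 0.0
```

Request:
{"fn": "servo_tool", "kwargs": {
  "deltas": [
    {"dx": -0.01, "dy": 0, "dz": 0.02, "ax": 0, "ay": 0, "az": 0, "hand": 52},
    {"dx": -0.01, "dy": 0, "dz": 0.02, "ax": 0, "ay": 0, "az": 0, "hand": 20},
    {"dx": -0.01, "dy": 0, "dz": 0.02, "ax": 0, "ay": 0, "az": 0, "hand": 20},
    {"dx": -0.01, "dy": 0, "dz": 0.02, "ax": 0, "ay": 0, "az": 0, "hand": 20},
    {"dx": -0.01, "dy": 0, "dz": 0.02, "ax": 0, "ay": 0, "az": 0, "hand": 20},
    {"dx": -0.01, "dy": 0, "dz": 0.02, "ax": 0, "ay": 0, "az": 0, "hand": 20},
    {"dx": -0.01, "dy": 0, "dz": -0.6, "ax": 0, "ay": 0, "az": 0, "hand": 20},
    {"dx": -0.01, "dy": 0, "dz": -1.3, "ax": 0, "ay": 0, "az": 0, "hand": 20},
    {"dx": -0.01, "dy": 0, "dz": -2.0, "ax": 0, "ay": 0, "az": 0, "hand": 20},
    {"dx": -0.01, "dy": 0, "dz": -2.0, "ax": 0, "ay": 0, "az": 0, "hand": 20}
  ],
  "newtons": 15
}}

```text
clock: 26.85
tool_pos: [0.4418, 0.1858, 0.1576]
eef_rot: [0.637, 0.771, 0.002, 0.001]
contact_force: [0.1, 0.3, -0.8]
opening: 0.34
```

```bash
python3 go.py .6039 -.2249 .155 101;python3 go.py .45 -.2 .155 101
```

```text
t 26.9 pos [0.4418 0.1858 0.1576] phi 100.8 tilt 0.28 q7 -1.21 op 0.340 F [ 0.1  0.3 -0.8]
dx -7.231 dy 1.371 dz 0.036 az -0.03  dist rows 7.1 rot rows 0.0
t 26.9 pos [0.4418 0.1858 0.1576] phi 100.8 tilt 0.28 q7 -1.21 op 0.340 F [ 0.1  0.3 -0.8]
dx -6.342 dy -1.071 dz 0.027 az -0.03  dist rows 6.2 rot rows 0.0
```

The opening reads 30 mm where I expected 32, so I'll check the grip after the transfer.

Request:
{"fn": "servo_tool", "kwargs": {
  "deltas": [
    {"dx": -7.23, "dy": 1.37, "dz": 0, "ax": 0, "ay": 0, "az": 0, "hand": 20},
    {"dx": -7.23, "dy": 1.37, "dz": 0, "ax": 0, "ay": 0, "az": 0, "hand": 20},
    {"dx": -7.23, "dy": 1.37, "dz": 0, "ax": 0, "ay": 0, "az": 0, "hand": 20},
    {"dx": -7.23, "dy": 1.37, "dz": 0, "ax": 0, "ay": 0, "az": 0, "hand": 20},
    {"dx": -7.23, "dy": 1.37, "dz": 0, "ax": 0, "ay": 0, "az": 0, "hand": 20},
    {"dx": -7.23, "dy": 1.37, "dz": 0, "ax": 0, "ay": 0, "az": 0, "hand": 20},
    {"dx": -7.23, "dy": 1.37, "dz": 0, "ax": 0, "ay": 0, "az": 0, "hand": 20},
    {"dx": -7.23, "dy": 1.37, "dz": 0, "ax": 0, "ay": 0, "az": 0, "hand": 20},
    {"dx": -7.23, "dy": 1.37, "dz": 0, "ax": 0, "ay": 0, "az": 0, "hand": 20},
    {"dx": -7.23, "dy": 1.37, "dz": 0, "ax": 0, "ay": 0, "az": 0, "hand": 20}
  ]
}}

```text
clock: 28.1
tool_pos: [0.6026, -0.2231, 0.155]
eef_rot: [0.636, 0.772, 0.0, -0.001]
contact_force: [-0.7, 0.4, -0.4]
opening: 0.347
```

```bash
python3 go.py .6039 -.2249 .04 101
python3 - <<'E'
from h import *
p,d=snap('scene','s10.png'); c=cv2.resize(p[100:220,290:430],None,fx=5,fy=5,interpolation=cv2.INTER_CUBIC);cv2.imwrite('pics/s10c.png',c[:,:,::-1])
E
```

```text
t 28.1 pos [ 0.6026 -0.2231  0.155 ] phi 101.1 tilt 0.09 q7 -0.19 op 0.347 F [-0.7  0.4 -0.4]
dx -0.036 dy 0.018 dz 1.917 az 0.01  dist rows 1.8 rot rows 0.0
```

View pics/s10c.png

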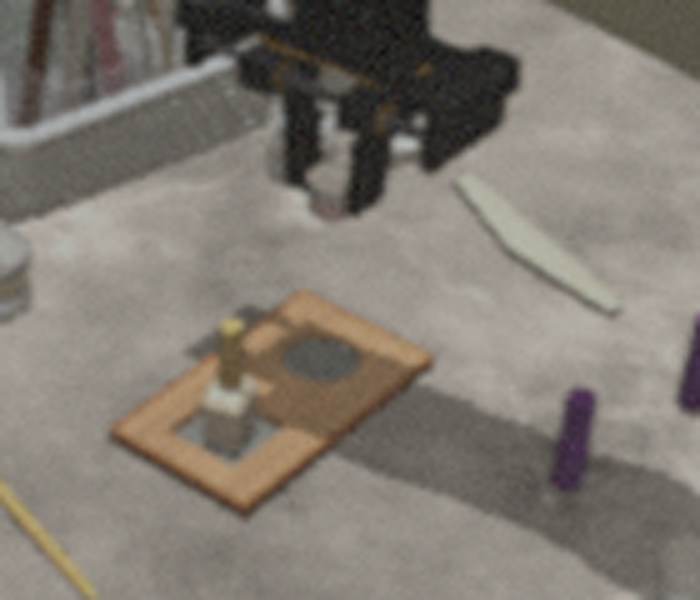

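View pics/s10.png

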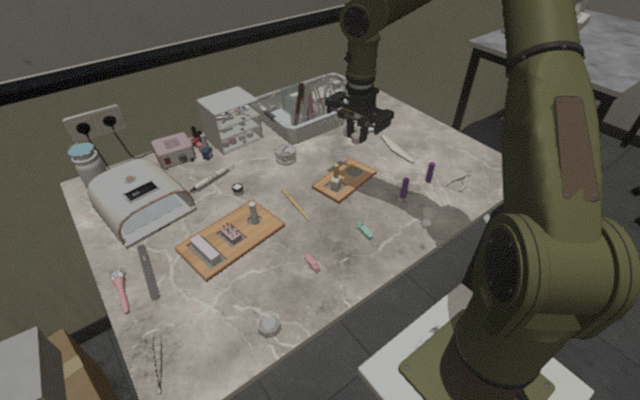

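The jar is held level, crop (330,185). Lowering.

Request:
{"fn": "servo_tool", "kwargs": {
  "deltas": [
    {"dx": -0.02, "dy": 0.01, "dz": 0.8, "ax": 0, "ay": 0, "az": 0, "hand": 20},
    {"dx": -0.02, "dy": 0.01, "dz": 1.4, "ax": 0, "ay": 0, "az": 0, "hand": 20},
    {"dx": -0.02, "dy": 0.01, "dz": 1.88, "ax": 0, "ay": 0, "az": 0, "hand": 20},
    {"dx": -0.02, "dy": 0.01, "dz": 1.88, "ax": 0, "ay": 0, "az": 0, "hand": 20},
    {"dx": -0.02, "dy": 0.01, "dz": 1.88, "ax": 0, "ay": 0, "az": 0, "hand": 20},
    {"dx": -0.02, "dy": 0.01, "dz": 1.88, "ax": 0, "ay": 0, "az": 0, "hand": 20}
  ]
}}

```text
clock: 28.9
tool_pos: [0.6046, -0.2265, 0.0442]
eef_rot: [0.637, 0.771, 0.0, 0.001]
contact_force: [-0.6, 0.4, -0.2]
opening: 0.339
```

```bash
python3 go.py .6039 -.2249 .039 101
```

```text
t 28.9 pos [ 0.6046 -0.2265  0.0442] phi 100.9 tilt 0.12 q7 -0.28 op 0.339 F [-0.6  0.4 -0.2]
dx 0.028 dy -0.007 dz 0.087 az -0.02  dist rows 0.1 rot rows 0.0
```

Request:
{"fn": "servo_tool", "kwargs": {
  "deltas": [
    {"dx": 0.02, "dy": 0, "dz": 0.08, "ax": 0, "ay": 0, "az": 0, "hand": 20},
    {"dx": 0.02, "dy": 0, "dz": 0.08, "ax": 0, "ay": 0, "az": 0, "hand": 20},
    {"dx": 0.02, "dy": 0, "dz": 0.08, "ax": 0, "ay": 0, "az": 0, "hand": 20},
    {"dx": 0.02, "dy": 0, "dz": 0.08, "ax": 0, "ay": 0, "az": 0, "hand": 20}
  ]
}}

```text
clock: 29.4
tool_pos: [0.6038, -0.2255, 0.0381]
eef_rot: [0.637, 0.771, 0.0, 0.0]
contact_force: [0.7, 1.5, 1.5]
opening: 0.341
```

```bash
python3 go.py .6039 -.2249 .039 101
```

```text
t 29.4 pos [ 0.6038 -0.2255  0.0381] phi 100.8 tilt 0.03 q7 -0.29 op 0.341 F [0.7 1.5 1.5]
dx 0.010 dy 0.003 dz -0.014 az -0.03  dist rows 0.0 rot rows 0.0
```

Touchdown. Release, rise, then move clear for the last check.

Request:
{"fn": "servo_tool", "kwargs": {
  "deltas": [
    {"dx": 0, "dy": 0, "dz": 0, "ax": 0, "ay": 0, "az": 0, "hand": 48},
    {"dx": 0, "dy": 0, "dz": 0, "ax": 0, "ay": 0, "az": 0, "hand": 48},
    {"dx": 0, "dy": 0, "dz": 0, "ax": 0, "ay": 0, "az": 0, "hand": 48},
    {"dx": 0, "dy": 0, "dz": -0.6, "ax": 0, "ay": 0, "az": 0, "hand": 48},
    {"dx": 0, "dy": 0, "dz": -1.5, "ax": 0, "ay": 0, "az": 0, "hand": 48},
    {"dx": 0, "dy": 0, "dz": -3.0, "ax": 0, "ay": 0, "az": 0, "hand": 48},
    {"dx": 0, "dy": 0, "dz": -3.0, "ax": 0, "ay": 0, "az": 0, "hand": 48},
    {"dx": 0, "dy": 0, "dz": -3.0, "ax": 0, "ay": 0, "az": 0, "hand": 48}
  ]
}}

```text
clock: 30.4
tool_pos: [0.6049, -0.2254, 0.2203]
eef_rot: [0.637, 0.771, 0.001, 0.002]
contact_force: [1.0, -0.6, -0.3]
opening: 0.543
```

```bash
python3 go.py .43 -.40 .22 101
```

```text
t 30.4 pos [ 0.6049 -0.2254  0.2203] phi 100.8 tilt 0.27 q7 -0.13 op 0.543 F [ 1.  -0.6 -0.3]
dx -2.310 dy -3.409 dz -0.004 az -0.03  dist rows 4.0 rot rows 0.0
```

Request:
{"fn": "servo_tool", "kwargs": {
  "deltas": [
    {"dx": -2.3, "dy": -3.4, "dz": 0, "ax": 0, "ay": 0, "az": 0, "hand": 48},
    {"dx": -2.3, "dy": -3.4, "dz": 0, "ax": 0, "ay": 0, "az": 0, "hand": 48},
    {"dx": -2.3, "dy": -3.4, "dz": 0, "ax": 0, "ay": 0, "az": 0, "hand": 48},
    {"dx": -2.3, "dy": -3.4, "dz": 0, "ax": 0, "ay": 0, "az": 0, "hand": 48},
    {"dx": -2.3, "dy": -3.4, "dz": 0, "ax": 0, "ay": 0, "az": 0, "hand": 48},
    {"dx": -2.3, "dy": -3.4, "dz": 0, "ax": 0, "ay": 0, "az": 0, "hand": 48},
    {"dx": -2.3, "dy": -3.4, "dz": 0, "ax": 0, "ay": 0, "az": 0, "hand": 48}
  ]
}}

```text
clock: 31.28
tool_pos: [0.4304, -0.3976, 0.2175]
eef_rot: [0.636, 0.772, 0.001, -0.0]
contact_force: [1.1, -1.0, -0.2]
opening: 0.543
```

```bash
python3 - <<'E'
from h import *
p,d=snap('scene','s11.png'); c=cv2.resize(p[140:280,170:390],None,fx=3.5,fy=3.5,interpolation=cv2.INTER_CUBIC);cv2.imwrite('pics/s11c.png',c[:,:,::-1])
p,d=snap('top','t11.png'); c=cv2.resize(p[125:210,190:450],None,fx=3,fy=3,interpolation=cv2.INTER_CUBIC);cv2.imwrite('pics/t11c.png',c[:,:,::-1])
import meas
W=pts('top',d); meas.W=W; meas.d=d
meas.blob(200,130,240,205,.018,.06,.029,'buffer (582,272)')
meas.blob(235,145,265,190,.018,.06,.024,'bits (594,198)')
meas.blob(262,145,300,180,.05,.09,.070,'primer (606,124)')
meas.blob(362,150,392,185,.03,.06,.039,'polish (586,-136)')
meas.blob(362,150,392,185,.065,.1,.086,'polish cap')
meas.blob(395,140,430,180,.018,.05,.027,'jar (604,-225)')
print(r.get_state()['clock'])
E
```

```text
buffer (582,272) n 375 px [220.1547 169.7947] medz 0.028495158294221445 mean [0.5847 0.2712] rect c [0.5844 0.2708] size (94.9983901977539, 27.43799591064453) ang 9.45242691040039
bits (594,198) n 220 px [248.65   166.0955] medz 0.024422667676007537 mean [0.5941 0.1984] rect c [0.5944 0.1983] size (52.52781677246094, 28.747411727905273) ang 9.055355072021484
primer (606,124) n 50 px [275.68 158.26] medz 0.06880183451195776 mean [0.604  0.1226] rect c [0.6034 0.1231] size (17.520191192626953, 17.93326187133789) ang 89.94538116455078
polish (586,-136) n 91 px [378.3187 167.3516] medz 0.04002601218307933 mean [ 0.5825 -0.1351] rect c [ 0.5852 -0.1367] size (26.36762809753418, 33.214447021484375) ang 25.941062927246094
polish cap n 36 px [380.1111 163.    ] medz 0.08423605059612427 mean [ 0.5846 -0.1358] rect c [ 0.5841 -0.1352] size (13.121282577514648, 16.692344665527344) ang 62.47083282470703
jar (604,-225) n 119 px [412.5798 159.7059] medz 0.026584324667046078 mean [ 0.6032 -0.2245] rect c [ 0.6025 -0.2242] size (28.16058921813965, 31.407136917114258) ang 88.188232421875
31.375
```

View pics/s11c.png

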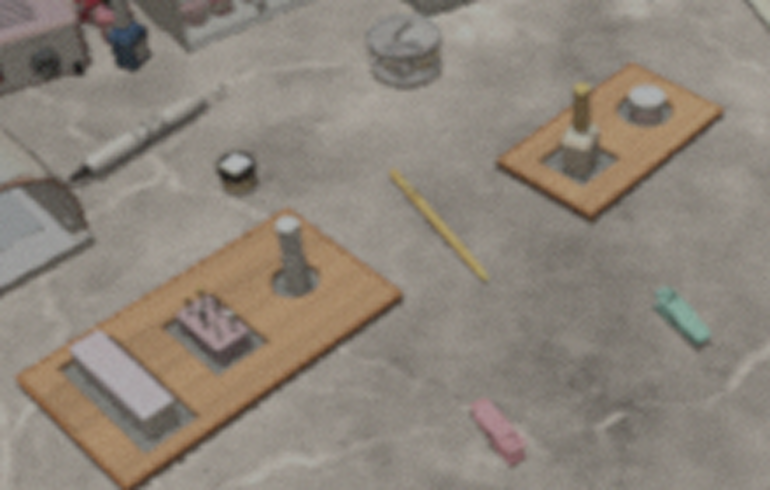

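View pics/t11c.png

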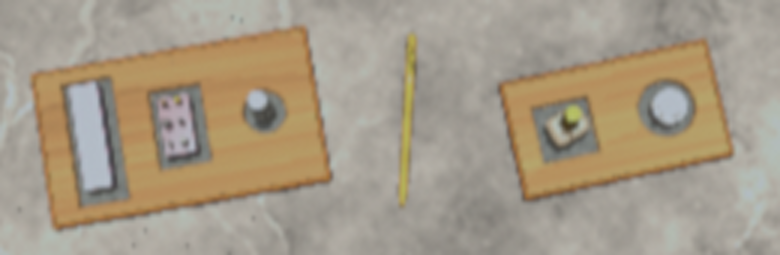

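All five stand in their wells, at heights matching the 4 mm floor: tops at 28.5, 24.4, 68.8, 84.2 and 26.6 mm. Centres are within about 3 mm of the well centres.

```bash
python3 -c "
from h import *
print(r.finish_job())"
```

```text
the job is handed in; nothing more can be done
None
```

Both kits are made up and the job is handed in at about 31 s of the 112 s allowed. I placed the buffer block, bit stand and white primer bottle in the long tray, then the polish bottle and pigment jar in the short tray. The purple look-alike bottles were left alone.

- **Final camera check:** all five pieces are upright in their wells, within about 3 mm of the well centres. The buffer block and bit stand are within 0.3° of the tray's direction. Their tops read at the heights expected for the 4 mm well floor, to within about 2 mm. The arm had let go and moved clear.
- **Readings that disagreed slightly:**
  - The jar's lid gripped at 30 mm instead of 32 mm.
  - The polish cap gripped at 14 mm instead of about 12 mm.
  - The tops of the polish and primer bottles read 1–2 mm low, as they did before I moved them.
- **Forces:** the highest force I saw in the readings after each move was about 6 N.

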